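Pack the bottle warmer and switch it on

TASK

Fill the bottle warmer: take the three nozzle bottles out of the sloping wooden rack and stand them in the three empty places of the round steel pan, lowering each one in rather than dropping it, so that all seven bottles stand upright on the pan's floor, one in the middle and six close round it. Then switch the warmer on by flipping the bat toggle on its control box over to the other side. Leave the stubby jar in the rack and do not push the other things on the table about.

Things in the scene. Friction and masses are not known exactly. Their poses are not given: they have to be found in the camera images.
- bottle1: off-white squeeze bottle, 130 mm tall, 0.1-0.2 kg: round body 44 mm diameter to 80 mm up (foot bevelled: 33 mm at the bottom, full width 8 mm up), straight nozzle cap 20 mm diameter from 90 to 130 mm up. Origin: centre of underside; z along its axis to the cap. Starts in any one of the rack's four pockets, leaning 30 degrees; comes out along its axis.
- bottle2: off-white squeeze bottle, 130 mm tall, 0.1-0.2 kg: round body 44 mm diameter to 80 mm up (foot bevelled: 33 mm at the bottom, full width 8 mm up), straight nozzle cap 20 mm diameter from 90 to 130 mm up. Origin: centre of underside; z along its axis to the cap. Starts in any one of the rack's four pockets, leaning 30 degrees; comes out along its axis.
- bottle3: off-white squeeze bottle, 130 mm tall, 0.1-0.2 kg: round body 44 mm diameter to 80 mm up (foot bevelled: 33 mm at the bottom, full width 8 mm up), straight nozzle cap 20 mm diameter from 90 to 130 mm up. Origin: centre of underside; z along its axis to the cap. Starts in any one of the rack's four pockets, leaning 30 degrees; comes out along its axis.
- packed1: off-white squeeze bottle, 130 mm tall, 0.1-0.2 kg: round body 44 mm diameter to 80 mm up (foot bevelled: 33 mm at the bottom, full width 8 mm up), straight nozzle cap 20 mm diameter from 90 to 130 mm up. Origin: centre of underside; z along its axis to the cap. At the start it stands upright in the middle of the pan.
- packed2: off-white squeeze bottle, 130 mm tall, 0.1-0.2 kg: round body 44 mm diameter to 80 mm up (foot bevelled: 33 mm at the bottom, full width 8 mm up), straight nozzle cap 20 mm diameter from 90 to 130 mm up. Origin: centre of underside; z along its axis to the cap. Starts upright in the pan's outer ring.
- packed3: off-white squeeze bottle, 130 mm tall, 0.1-0.2 kg: round body 44 mm diameter to 80 mm up (foot bevelled: 33 mm at the bottom, full width 8 mm up), straight nozzle cap 20 mm diameter from 90 to 130 mm up. Origin: centre of underside; z along its axis to the cap. Starts upright in the pan's outer ring.
- packed4: off-white squeeze bottle, 130 mm tall, 0.1-0.2 kg: round body 44 mm diameter to 80 mm up (foot bevelled: 33 mm at the bottom, full width 8 mm up), straight nozzle cap 20 mm diameter from 90 to 130 mm up. Origin: centre of underside; z along its axis to the cap. Starts upright in the pan's outer ring.
- jar: stubby jar in the remaining pocket of the rack: same 44 mm body but only 74 mm tall, with a broad 47 mm lid and no nozzle. Origin and axis as for the bottles. It stays where it is.
- rack: fixed plywood rack: sloping trough 246 mm long (along its y), four pockets at y = -90, -30, 30, 90 mm, 54 mm wide, 50 mm across. Origin on the table under its middle; pocket floors about 35 mm up. Bottles in it lean 30 degrees to the rack's -x: their axis is (-0.5, 0, 0.866) in its frame. Pocket walls reach 45 mm up the bottles.
- warmer: fixed white bottle warmer: flat base 190 x 190 x 30 mm with a control box (85 x 120 mm, top at 50 mm) on its -x side. Origin on the table under the middle of base and pan. The toggle stands on the control box, 140 mm from the origin along the warmer's -x.
- pan_floor (a point): middle of the flat floor of the fixed steel pan on the warmer, 34 mm above the table. Inner diameter 142 mm, wall 3.5 mm, rim 46 mm above the floor. Room for seven bottles: one in the middle, six round it with centres 44-49 mm out, at 0, 60, .. 300 degrees from this frame's x; 120, 240 and 300 start empty. Bottles stand loose with a few mm of play.
- toggle (a joint): steel bat toggle of the warmer, hinge angle in rad: 0 upright, -0.45 leaning to the warmer's -y (off, as at the start), +0.45 leaning to the warmer's +y (on). It falls to whichever side it is past the centre; about 1 N at the tip moves it.
- toggle_tip (a point): top end of the toggle's bat, 62 mm from its pivot; the bat is 15 mm thick over its upper 30 mm and 9 mm below.
- toggle_pivot (a point): the toggle's pivot, on top of the control box, 50 mm above the table; the axes are the warmer's.
- stick_tin: bystander: bare metal tin 72 mm diameter, 105 mm tall, with wooden sticks up to about 160 mm; origin under its centre
- tape: bystander: roll of tape lying flat, 90 mm diameter, 24 mm tall; origin under its centre
- paint_pot: bystander: small clear paint pot, 68 mm diameter, 75 mm tall; origin under its centre
- snowman: bystander: plaster snowman ornament 128 mm tall, 80 mm across; origin under its centre
- tree: bystander: little cone-tree ornament 165 mm tall on a 90 mm wooden slice; origin under its centre
Mind the look-alikes: they are no part of the job. What is shaped like the bottle2 but orange or pink is not meant. Leave any orange look-alike of the packed3 alone.

How it is judged (in metres and radians):
On the way, in this order (a step that is already met when the one before it is completed fails the run):
1. all seven bottles stand upright on the pan's floor (z of bottle1 in the frame of pan_floor between -0.004 and 0.006 m and horizontal distance between each of bottle1, bottle2, bottle3, packed1, packed2, packed3, packed4 and pan_floor below 0.054 m and angle between each of bottle1, bottle2, bottle3, packed1, packed2, packed3, packed4's own z axis and vertical below 0.1 rad and z of bottle2 in the frame of pan_floor between -0.004 and 0.006 m and z of bottle3 in the frame of pan_floor between -0.004 and 0.006 m and z of packed1 in the frame of pan_floor between -0.004 and 0.006 m and z of packed2 in the frame of pan_floor between -0.004 and 0.006 m and z of packed3 in the frame of pan_floor between -0.004 and 0.006 m and z of packed4 in the frame of pan_floor between -0.004 and 0.006 m), for 0.2 s.
2. the toggle is flipped over to the on side (value of joint toggle above 0.3 rad), for 0.2 s.
At the end, for the whole second after the job is handed in: All seven bottles stand on the pan's floor (underside within 6 mm of it), within 54 mm of the pan's middle, upright within 0.1 rad, at rest and released; the toggle is on the warmer's +y side (joint above 0.3); the jar is within 40 mm of where it was (all of step 1 and linear speed of each of bottle1, bottle2, bottle3, packed1, packed2, packed3, packed4 below 0.03 m/s and contact force between the fingers and bottle1 below 0.3 N and contact force between the fingers and bottle2 below 0.3 N and contact force between the fingers and bottle3 below 0.3 N and contact force between the fingers and packed1 below 0.3 N and contact force between the fingers and packed2 below 0.3 N and contact force between the fingers and packed3 below 0.3 N and contact force between the fingers and packed4 below 0.3 N and value of joint toggle above 0.3 rad and distance of jar from where it was at the start of the episode below 0.04 m); the robot touches nothing.
It fails at once if a bottle is dropped or thrown (faster than 0.6 m/s while not held) ((contact force between the fingers and bottle1 below 0.01 N and linear speed of bottle1 above 0.6 m/s) or (contact force between the fingers and bottle2 below 0.01 N and linear speed of bottle2 above 0.6 m/s) or (contact force between the fingers and bottle3 below 0.01 N and linear speed of bottle3 above 0.6 m/s)).
It fails at once if a bystander is shifted by more than 40 mm or tipped (distance of any of stick_tin, tape, paint_pot, snowman, tree from where it was at the start of the episode above 0.04 m or angle between any of stick_tin, tape, paint_pot, snowman, tree's own z axis and vertical above 0.35 rad).
It fails at once if the jar leaves its pocket (moved more than 40 mm) (distance of jar from where it was at the start of the episode above 0.04 m).
It also fails if it takes over 72 s, if anything falls off the work surface, if the arm or the gripper's body presses on something with over 40 N, if the wrist force passes 120 N, or if a joint passes its speed limit or range.

ROBOT

A 6-joint arm with a two-finger parallel gripper is mounted at the origin on the work surface. World frame = base frame: x ahead of the robot, y to its left, z up, the work surface at z = 0. Lengths are in mm, angles in rad, forces in N, time in s.
With the tool pointing down it reaches from about 275 to 1000 mm from the base axis. Payload 8.4 kg.
Tool frame: the origin (TCP) lies at the centre of the arm's flange, where the gripper is bolted on; the fingertips stand r.tip_extent ahead of it and the grasp point (between the pads) lies 155 mm ahead of it (r.tip_extent is the distance from the TCP to the fingertips, in mm); z points along the fingers, y is the direction in which the jaws open and shut (so a half turn about z gives the same grasp; the last joint's range is limited). The gripper opens to 85 mm and grips with 20 to 120 N. Pads are 22 mm wide; open, the fingers measure 114 mm over their backs; the gripper's body (76 mm by 85 mm) begins 54 mm behind the grasp point. The pads swing forward as they close: fully open they stand 13 mm farther back than shut.
Start: joints at [1.211, 0.353, 1.633, -0, 1.155, -0.002], TCP at [218.883, 585.423, 404.681] pointing down, gripper open.
Joint ranges: [-2.63, 2.63], [-0.92, 2.1], [0.06, 2.66], [-1.3, 4.44], [0, 2.69], [-3.02, 3.02]. Speed limits (rad/s): [2.22, 2.22, 2.79, 3.14, 3.14, 3.14].

INTERFACE

Orientations are given as [roll, pitch, yaw] about the fixed x, y, z axes, in that order (R = Rz(yaw) Ry(pitch) Rx(roll)).
In Python, from rig import sense, grab_frame, job, r gives the robot as it stands. The module is installed in compiled form; this text tells all that it offers.
- The arm moves only by the shell command python3 -m creep 'ROWS' [FORCE]. ROWS is JSON, a list of rows, each a list of 7 numbers: the turn, a rotation vector about the tool's x, y, z in rad, then the shift along the tool's x, y, z in mm, then the closure, from 0 (fully open) to 1 (shut). In form: [[wx, wy, wz, dx, dy, dz, fingers], ...]. A call has 1 to 10 rows; each row shifts and turns the pose as measured when the row begins, along the tool's axes as they then stand; what a row does not reach is not made up. A row lasts 1/12 s, in which the tool goes at most 41.7 mm and 7.16 degrees, less where a joint would pass 70% of its speed; a pose out of reach is approached as far as the arm can. A call with a gripper value outside its range is refused whole. The fingers move at their own pace and stop on an object; FORCE is the grip in N (left out, the last holds). Time passes only in rows, so rows that do not move let the fingers close. It gives the time, the measured TCP pose, the force and the opening at its end, in the units of the state.
- sense(): the state, without advancing time (a new reading comes with each control period).
- grab_frame(name): name is "scene" or "top" or "wrist"; returns a dict with "color" (384x512x3 uint8, red, green, blue), "mtx" (3x3 intrinsics, pixels), "T" (4x4, takes a point from camera to world coordinates). Camera axes: x right, y down, z forward; pixel columns grow to the right and rows downward; lengths in mm; the calibration is good to about 2 mm. A picture is of the moment at which its call begins. There is no depth.
- job.sign_off(): hands the job in, once; it reports no verdict.
The state is a dict: "clock": time; "qpos": joint angles; "qvel": joint speeds; "joint_efforts": joint torques, N m; "eef_pos": TCP position; "tcp_rot": TCP orientation; "contact_force": force on the tool from outside, world axes, zero at the start; "wrist_torque": the same for the moment, N m; "opening": opening from 0.0 (shut) to 1.0 (fully open).
Only numpy, scipy, OpenCV 4.12 (cv2) and the standard library are available. Lean on these libraries where they do the work, as an engineer would, in place of code of your own. Each camera call takes 0.05 s, during which the arm holds its last target.

## Working session

There is one attempt and no reset: what is moved stays moved. The work goes in short steps, Python scripts to look and compute and a shell command to move; the robot and the scene stay as the last step left them, time stands still between calls to the robot, and variables do not carry over. Pictures are saved under pics/ and viewed, and the job is handed in when it is done.

```bash
mkdir -p pics; ls; python3 - <<'E'
from rig import sense, grab_frame, job, r
import cv2, numpy as np
print(sense()); print(r.tip_extent)
for n in ["scene","top","wrist"]:
    f=grab_frame(n); cv2.imwrite(f"pics/{n}0.png",f["color"][:,:,::-1]); print(n,f["mtx"].round(1).tolist(),f["T"].round(3).tolist())
    np.savez(f"pics/{n}0.npz",**f)
E
```

```text
pics
{'clock': 0.0, 'qpos': array([ 1.21061902e+00,  3.53639647e-01,  1.63414528e+00, -1.97194036e-06,
        1.15524889e+00, -2.38947152e-03]), 'qvel': array([-4.89077778e-04, -1.12215597e-03, -1.56204658e-03, -1.71019635e-03,
        8.35889773e-05,  2.17121202e-03]), 'joint_efforts': array([-2.88922609e-03, -6.05256057e+01, -3.42068410e+01, -2.49786199e-04,
        9.41894104e-03,  9.10558788e-05]), 'eef_pos': array([218.78319491, 585.19016566, 403.96206501]), 'tcp_rot': array([-3.14015148e+00, -1.64066471e-06,  2.78380561e+00]), 'contact_force': array([-0.12147519,  0.75030064, -0.45995724]), 'wrist_torque': array([0.03876768, 0.06507044, 0.02739537]), 'opening': 0.9950809768038088}
173.4
scene [[460.1, 0.0, 251.4], [0.0, 460.1, 193.0], [0.0, 0.0, 1.0]] [[-0.562, 0.675, -0.477, 1211.982], [0.827, 0.467, -0.313, 391.411], [0.012, -0.571, -0.821, 1171.82], [0.0, 0.0, 0.0, 1.0]]
top [[354.1, 0.0, 254.5], [0.0, 354.1, 191.4], [0.0, 0.0, 1.0]] [[-0.006, -0.996, 0.089, 516.592], [-1.0, 0.006, 0.003, -10.752], [-0.004, -0.089, -0.996, 1057.665], [0.0, 0.0, 0.0, 1.0]]
wrist [[295.6, 0.0, 249.9], [0.0, 295.6, 193.2], [0.0, 0.0, 1.0]] [[0.35, 0.898, 0.266, 151.049], [0.937, -0.335, -0.101, 610.051], [-0.001, 0.284, -0.959, 372.525], [0.0, 0.0, 0.0, 1.0]]
```

View pics/scene0.png

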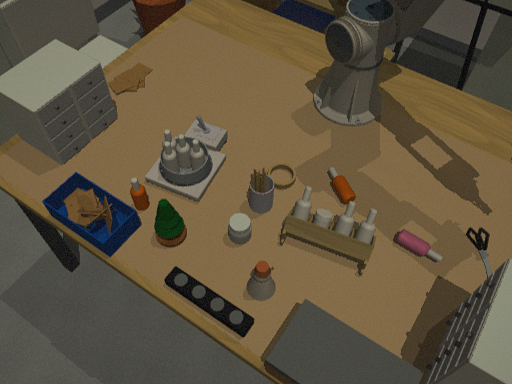

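View pics/top0.png

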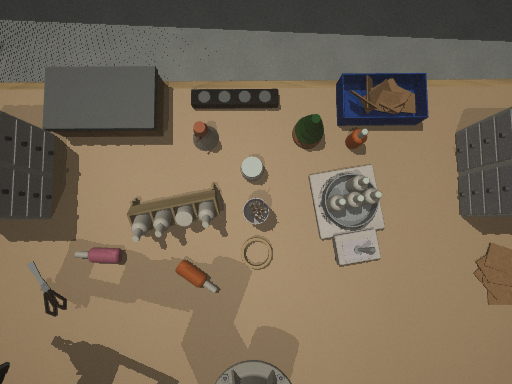

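View pics/wrist0.png

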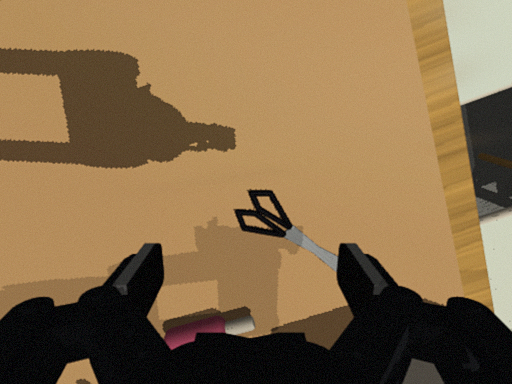

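The scene camera shows the rack around (325,235) with three nozzle bottles, and the jar at (323,217). The warmer pan is at (187,165) holding 4 white bottles, with the toggle box at (207,130). In the top view these are at (175,213) and (350,200). The look-alikes lie outside the rack and pan: orange (192,273 top), pink (100,255 top), and an orange upright (357,137 top). I'll enlarge these next.

```bash
cat > h.py <<'E'
import numpy as np, cv2
from rig import sense, grab_frame, job, r
from scipy.spatial.transform import Rotation as Ro
def crop(f,x0,y0,x1,y1,s,name):
    im=cv2.resize(f["color"][y0:y1,x0:x1],None,fx=s,fy=s,interpolation=cv2.INTER_CUBIC)
    im=np.ascontiguousarray(im[:,:,::-1])
    for x in range((x0+9)//10*10,x1,10):
        cv2.line(im,((x-x0)*s,0),((x-x0)*s,4 if x%50 else 12),(0,0,255),1)
        if x%20==0: cv2.putText(im,str(x),((x-x0)*s-8,20),0,0.35,(0,0,255),1)
    for y in range((y0+9)//10*10,y1,10):
        cv2.line(im,(0,(y-y0)*s),(4,(y-y0)*s),(0,0,255),1)
        if y%20==0: cv2.putText(im,str(y),(5,(y-y0)*s+4),0,0.35,(0,0,255),1)
    cv2.imwrite(name,im)
def ray(f,p):
    d=np.linalg.inv(f["mtx"])@[p[0],p[1],1.]; d=f["T"][:3,:3]@d
    return f["T"][:3,3],d/np.linalg.norm(d)
def atz(f,p,z):
    o,d=ray(f,p); return o+d*(z-o[2])/d[2]
def tri(*fp):
    A=np.zeros((3,3));b=np.zeros(3);R=[]
    for f,p in fp:
        o,d=ray(f,p);M=np.eye(3)-np.outer(d,d);A+=M;b+=M@o
    X=np.linalg.solve(A,b)
    res=[np.linalg.norm((np.eye(3)-np.outer(ray(f,p)[1],ray(f,p)[1]))@(X-ray(f,p)[0])) for f,p in fp]
    return X,res
def proj(f,X):
    T=np.linalg.inv(f["T"]);c=T[:3,:3]@np.asarray(X,float)+T[:3,3];u=f["mtx"]@c;return u[:2]/u[2]
def load(n): return dict(np.load(f"pics/{n}.npz"))
def save(n,name):
    f=grab_frame(n); np.savez(f"pics/{name}.npz",**f); return f
E
python3 - <<'E'
from h import *
s=load("scene0");t=load("top0")
crop(s,275,180,385,275,7,"pics/s_rack.png")
crop(t,120,180,225,245,7,"pics/t_rack.png")
crop(s,140,110,240,205,7,"pics/s_pan.png")
crop(t,300,155,395,270,5,"pics/t_pan.png")
E
```

```text
(no output)
```

View pics/s_rack.png

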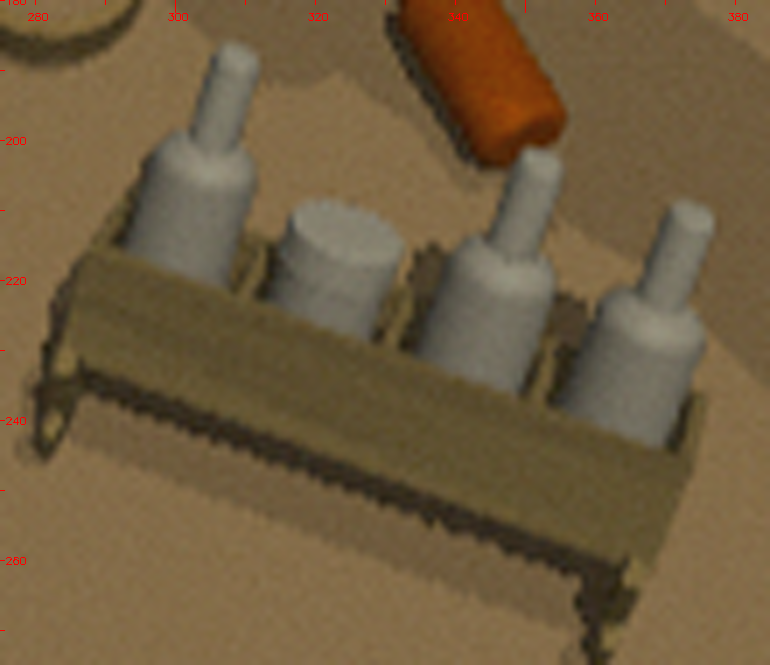

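View pics/t_rack.png

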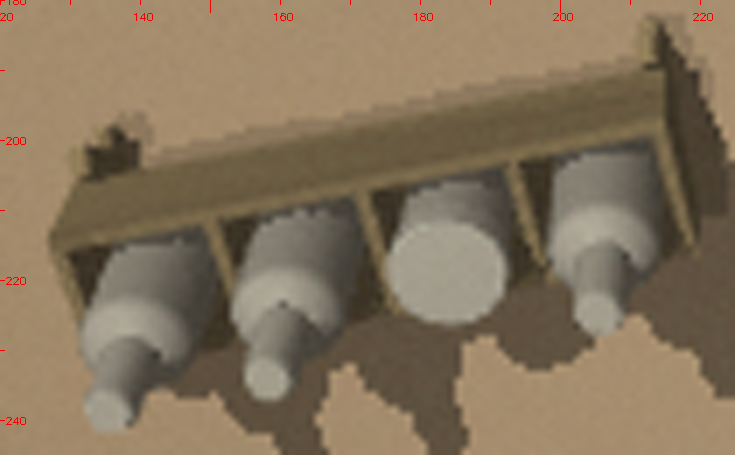

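View pics/s_pan.png

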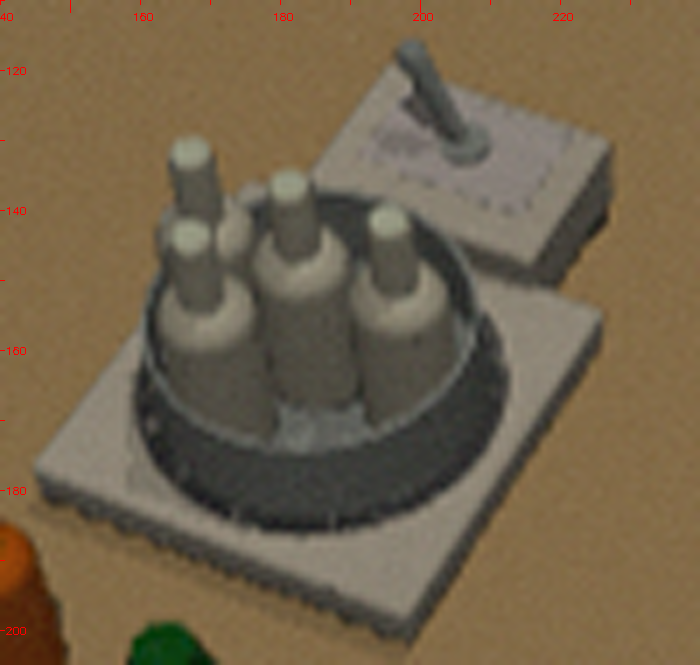

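View pics/t_pan.png

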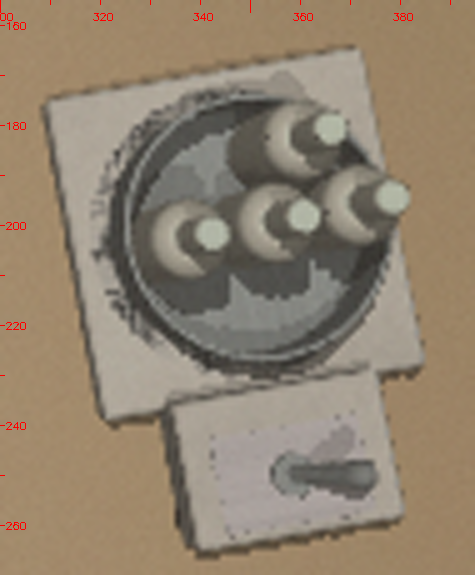

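```bash
python3 - <<'E'
from h import *
s=load("scene0");t=load("top0")
P=dict(A=((373.5,210.7),(135.3,238.7)),B=((352,202),(158,234)),C=((308.7,188),(205.5,224.7)),jar=((323.5,213),(184,219)),
mid=((181,136.5),(360.5,198)),p60=((167,144),(365.5,180.5)),p0=((167,131.5),(378.5,194.5)),p180=((195.5,141.5),(342,201.5)),
tip=((198.2,117.2),(374,250)))
for k,(a,b) in P.items():
    X,res=tri((s,a),(t,b)); print(k,X.round(1),np.round(res,1))
# rack top edges in top view / base corners
for n,p,z in [("base TL",(309,175),30),("TR",(370,164),30),("BR",(384,229),30),("BL",(322,239),30),("box BR",(380,258),50),("box TL",(334,236),50),("box TR",(374.5,228),50),("box BL",(339.5,266),50),("piv",(358.5,249.5),50)]:
    print(n,atz(t,p,z).round(1))
E
```

```text
A [478.2 298.9 145.2] [0.6 0.6]
B [489.8 239.6 150.7] [0.8 0.8]
C [512.6 119.5 145.7] [0.9 0.9]
jar [528.7 184.   96.4] [0.1 0.1]
mid [ 577.4 -274.2  164.6] [1. 1.]
p60 [ 622.1 -289.   163.9] [0.5 0.5]
p0 [ 586.  -319.8  165.2] [0.9 0.9]
p180 [ 568.9 -227.3  165.1] [0.9 0.9]
tip [ 442.2 -324.   100.7] [1.6 1.6]
base TL [ 655.5 -166.8   30. ]
TR [ 686.8 -346.    30. ]
BR [ 497.2 -379.7   30. ]
BL [ 469.6 -200.5   30. ]
box BR [ 416.7 -358.2   50. ]
box TL [ 478.7 -230.8   50. ]
box TR [ 500.5 -345.8   50. ]
box BL [ 395.2 -244.1   50. ]
piv [ 440.6 -298.7   50. ]
```

Identification: the three rack nozzle bottles A (135,239), B (158,234) and C (205,225) in the top view are off-white with nozzles and sit in rack pockets, so they fit. The jar (184,219) is the broad-lidded one. The orange and pink bottles lie on the table and are not meant. The crops confirm this. Cap tops triangulate to z≈146 mm in the rack and 165 mm in the pan, which agrees with the text. Pan centre is about (577,-274), with the warmer yawed about 10°. The empty slots are far-left, near-left and near-right.

```bash
cat >> h.py <<'E'
def delta(p=None,yaw=None,tilt=None):
    "print tool-frame shift to p, and rotation to (yaw, tilt about tool x)"
    st=sense();R=Ro.from_euler('xyz',st["tcp_rot"])
    out={}
    if p is not None: out['shift']=R.inv().apply(np.array(p)-st["eef_pos"]).round(1).tolist()
    if yaw is not None:
        Rt=Ro.from_euler('xyz',[np.pi,0,yaw])*Ro.from_rotvec([tilt,0,0])
        out['rot']=(R.inv()*Rt).as_rotvec().round(4).tolist()
    print(st["clock"].round(2) if hasattr(st["clock"],'round') else st["clock"],st["eef_pos"].round(1),st["tcp_rot"].round(3),'op',round(st["opening"],3),'F',st["contact_force"].round(1),'q',st["qpos"].round(2)); print(out)
E
python3 -c "
from h import *
delta([376,279,404],1.76,-0.5236)"
```

```text
0.15 [218.8 585.3 404.1] [-3.141 -0.     2.784] op 0.999 F [ 0.3 -0.  -0.4] q [ 1.21  0.35  1.63  0.    1.16 -0.  ]
{'shift': [-254.5, -231.8, 0.4], 'rot': [-0.4776, -0.2673, 0.9997]}
```

```bash
python3 -m creep '[[0,0,0,-26,-23.5,0,0],[0,0,0,-26,-23.5,0,0],[0,0,0,-26,-23.5,0,0],[0,0,0,-26,-23.5,0,0],[0,0,0,-26,-23.5,0,0],[0,0,0,-26,-23.5,0,0],[0,0,0,-26,-23.5,0,0],[0,0,0,-26,-23.5,0,0],[0,0,0,-26,-23.5,0,0],[0,0,0,-26,-23.5,0,0]]'
python3 -m creep '[[0,0,0.1,0,0,0,0],[0,0,0.1,0,0,0,0],[0,0,0.1,0,0,0,0],[0,0,0.1,0,0,0,0],[0,0,0.1,0,0,0,0],[0,0,0.1,0,0,0,0],[0,0,0.1,0,0,0,0],[0,0,0.1,0,0,0,0],[0,0,0.1,0,0,0,0],[0,0,0.1,0,0,0,0]]'
python3 -m creep '[[-0.1,0,0,0,0,0,0.2],[-0.1,0,0,0,0,0,0.2],[-0.1,0,0,0,0,0,0.2],[-0.1,0,0,0,0,0,0.2],[-0.1,0,0,0,0,0,0.2]]'
python3 -c "
from h import *
delta([376.5,279.4,326],1.76,-0.5236)"
```

```text
clock: 0.98
eef_pos: [382.3, 266.2, 401.3]
tcp_rot: [-3.14, -0.002, 2.794]
contact_force: [0.4, 0.9, 0.4]
opening: 0.998
clock: 1.82
eef_pos: [384.7, 257.3, 400.1]
tcp_rot: [-3.137, 0.004, 1.742]
contact_force: [-0.6, 0.4, 0.0]
opening: 1.0
clock: 2.23
eef_pos: [385.5, 257.6, 399.9]
tcp_rot: [2.632, -0.001, 1.735]
contact_force: [1.8, -0.8, -0.5]
opening: 0.802
2.2333 [385.5 257.6 399.9] [ 2.632e+00 -1.000e-03  1.735e+00] op 0.802 F [ 1.8 -0.8 -0.5] q [ 0.67  0.01  2.13 -0.44  0.59  0.82]
{'shift': [22.9, -40.7, 61.9], 'rot': [-0.0137, 0.0117, -0.0223]}
```

```bash
python3 -m creep '[[-0.007,0.006,-0.011,11.5,-20,31,0.2],[-0.007,0.006,-0.011,11.5,-20,31,0.2],[0,0,0,0,0,0,0.2]]'
python3 -c "
from h import *
delta([376.5,279.4,326],1.76,-0.5236)
f=save('wrist','w1');cv2.imwrite('pics/w1.png',f['color'][:,:,::-1])
for X in ([478.2,298.9,147],[489.8,239.6,147],[512.6,119.5,147]): print(proj(f,X))
"
```

```text
clock: 2.48
eef_pos: [376.5, 280.8, 327.1]
tcp_rot: [2.605, -0.008, 1.764]
contact_force: [-1.4, -0.9, -0.8]
opening: 0.798
2.4833 [376.5 280.8 327.1] [ 2.605 -0.008  1.764] op 0.798 F [-1.4 -0.9 -0.8] q [ 0.73  0.14  2.2  -0.68  0.42  1.12]
{'shift': [-1.4, -0.8, 0.9], 'rot': [0.0135, -0.0084, -0.0006]}
[245.3223824  227.03067198]
[246.00319756 307.12872926]
[246.36867058 435.51669262]
```

View pics/w1.png

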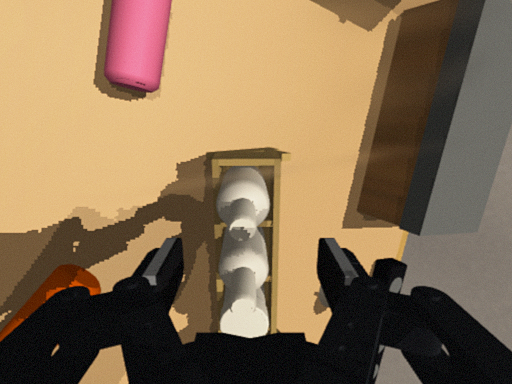

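```bash
python3 -c "
from h import *
f=load('w1');s=load('scene0');t=load('top0')
crop(f,195,140,300,345,3,'pics/w1c.png')
for q in ((243,232),):
  print(tri((f,q),(s,(373.5,210.7)),(t,(135.3,238.7))), tri((f,q),(s,(373.5,210.7))),atz(f,q,147),atz(t,(135.3,238.7),147),f['T'][:3,3],f['T'][:3,:3].round(2))
"
```

```text
(array([478.02631552, 297.58657136, 146.45246846]), [np.float64(2.290777662410207), np.float64(1.8647367146553513), np.float64(0.5859307394297056)]) (array([477.69335304, 297.39301335, 146.20888017]), [np.float64(2.0591623573538396), np.float64(2.0591623573537734)]) [477.06828964 295.55549555 147.        ] [478.51888836 297.76484597 147.        ] [378.02668816 354.49536365 300.53310846] [[ 0.84  0.04  0.53]
 [ 0.16 -0.97 -0.18]
 [ 0.51  0.24 -0.83]]
```

View pics/w1c.png

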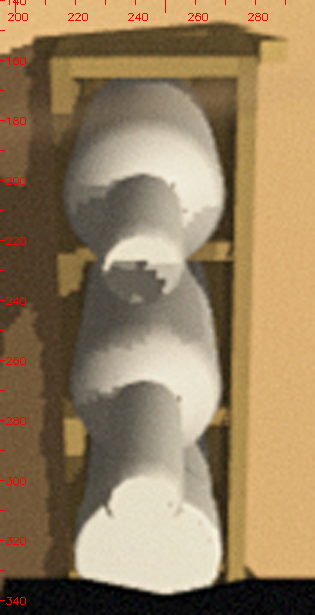

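The wrist view shows cap A at (242,230), B at (243,307), and the jar lid below that, all within about 2 mm of prediction. I'll advance along A's axis.

```bash
python3 -c "
from h import *
delta([410.7,284.9,265.6],1.76,-0.5236)"
```

```text
2.5333 [377.2 280.7 329.5] [ 2.604 -0.007  1.765] op 0.798 F [ 0.1 -0.2  0.2] q [ 0.73  0.13  2.2  -0.68  0.42  1.11]
{'shift': [-2.8, -3.8, 72.1], 'rot': [0.0143, -0.0081, 0.0005]}
```

```bash
python3 -m creep '[[0.005,-0.003,0,-1,-1.3,20,0.25],[0.005,-0.003,0,-1,-1.3,20,0.25],[0.004,-0.002,0,-0.8,-1.2,20,0.25],[0,0,0,0,0,10,0.25],[0,0,0,0,0,2,0.25]]'
python3 -c "
from h import *
delta([410.7,284.9,265.6],1.76,-0.5236)
f=save('wrist','w2');cv2.imwrite('pics/w2.png',f['color'][:,:,::-1])"
```

```text
clock: 2.95
eef_pos: [415.3, 285.2, 270.9]
tcp_rot: [2.611, 0.002, 1.76]
contact_force: [-0.4, -0.7, -0.2]
opening: 0.749
2.95 [415.3 285.2 270.9] [2.611e+00 2.000e-03 1.760e+00] op 0.749 F [-0.4 -0.7 -0.2] q [ 0.68  0.29  2.17 -0.89  0.31  1.3 ]
{'shift': [0.5, -6.6, 2.3], 'rot': [0.0069, 0.0017, 0.0012]}
```

View pics/w2.png

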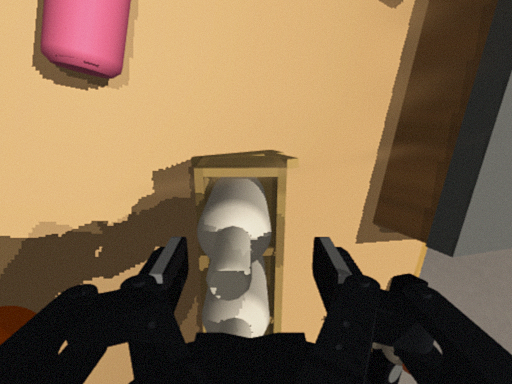

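The cap is at (230,285), slightly left of the finger midline (250). That agrees with the -6.6 mm tool-y offset.

```bash
python3 -m creep '[[0.006,0,0,0.5,-6.6,2,0.25],[0,0,0,0,-0.5,0.5,0.25]]'
python3 -c "
from h import *
delta([410.7,284.9,265.6],1.76,-0.5236)"
python3 -m creep '[[0,0,0,0,0,0,0.6],[0,0,0,0,0,0,0.8],[0,0,0,0,0,0,0.9],[0,0,0,0,0,0,1],[0,0,0,0,0,0,1],[0,0,0,0,0,0,1]]' 40
python3 -c "
from h import *
delta([410.7,284.9,265.6],1.76,-0.5236)
f=save('wrist','w3');cv2.imwrite('pics/w3.png',f['color'][:,:,::-1])"
```

```text
clock: 3.17
eef_pos: [411.1, 284.6, 267.6]
tcp_rot: [2.614, 0.002, 1.758]
contact_force: [-0.7, 0.4, -0.8]
opening: 0.751
3.1667 [411.1 284.6 267.6] [2.614e+00 2.000e-03 1.758e+00] op 0.751 F [-0.7  0.4 -0.8] q [ 0.68  0.29  2.18 -0.91  0.31  1.32]
{'shift': [0.4, -1.3, 1.6], 'rot': [0.0036, 0.0024, -0.0007]}
clock: 3.67
eef_pos: [410.3, 284.7, 270.6]
tcp_rot: [2.611, 0.001, 1.759]
contact_force: [0.8, -0.1, -1.2]
opening: 0.222
3.6667 [410.3 284.7 270.6] [2.611e+00 1.000e-03 1.759e+00] op 0.222 F [ 0.8 -0.1 -1.2] q [ 0.69  0.28  2.18 -0.9   0.31  1.31]
{'shift': [0.2, -2.2, 4.5], 'rot': [0.0071, 0.0013, -0.0007]}
```

View pics/w3.png

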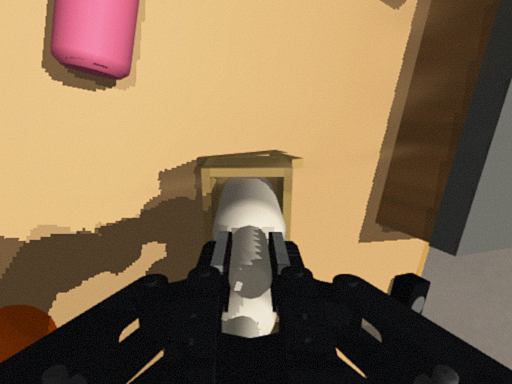

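The opening of 0.22 (19 mm) means the cap is gripped. I'll draw it out along its axis.

```bash
python3 -m creep '[[0,0,0,0,0,-6,1],[0,0,0,0,0,-12,1],[0,0,0,0,0,-12,1],[0,0,0,0,0,-12,1],[0,0,0,0,0,-15,1],[0,0,0,0,0,-15,1],[0,0,0,0,0,-15,1]]'
python3 -c "
from h import *
delta([400,250,480],1.76,0)
f=save('wrist','w4');cv2.imwrite('pics/w4.png',f['color'][:,:,::-1])"
```

```text
clock: 4.3
eef_pos: [365.2, 275.4, 344.5]
tcp_rot: [2.62, 0.005, 1.758]
contact_force: [-0.4, -0.1, -1.5]
opening: 0.223
4.3 [365.2 275.4 344.5] [2.62  0.005 1.758] op 0.223 F [-0.4 -0.1 -1.5] q [ 0.74  0.09  2.2  -0.61  0.48  1.05]
{'shift': [-32.1, 93.0, -102.6], 'rot': [0.5218, 0.0053, -0.0007]}
```

View pics/w4.png

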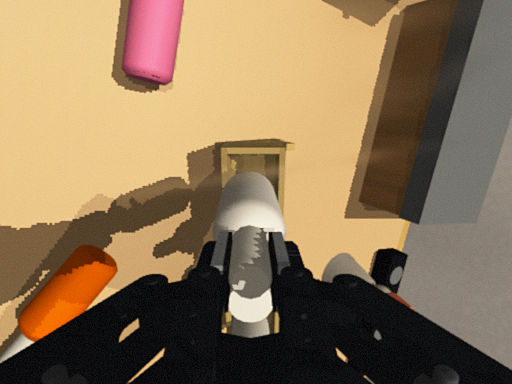

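```bash
python3 -m creep '[[0,0,0,0,13,-22.5,1],[0,0,0,0,13,-22.5,1],[0,0,0,0,13,-22.5,1],[0,0,0,0,13,-22.5,1],[0,0,0,0,13,-22.5,1]]'
python3 -m creep '[[0.087,0,0,0,0,0,1],[0.087,0,0,0,0,0,1],[0.087,0,0,0,0,0,1],[0.087,0,0,0,0,0,1],[0.087,0,0,0,0,0,1],[0.087,0,0,0,0,0,1],[0,0,0,0,0,0,1]]'
python3 -c "
from h import *
delta([613,-243.7,480],1.76,0)"
```

```text
clock: 4.77
eef_pos: [362.9, 274.6, 474.9]
tcp_rot: [2.629, 0.01, 1.759]
contact_force: [0.2, -0.0, -1.1]
opening: 0.222
clock: 5.35
eef_pos: [364.9, 275.5, 480.6]
tcp_rot: [-3.121, 0.004, 1.76]
contact_force: [1.2, 0.2, -0.8]
opening: 0.219
5.35 [364.9 275.5 480.6] [-3.121  0.004  1.76 ] op 0.219 F [ 1.2  0.2 -0.8] q [0.64 0.02 1.88 0.01 1.27 0.45]
{'shift': [-556.6, 146.1, 0.0], 'rot': [-0.0205, 0.0043, -0.0001]}
```

```bash
python3 -m creep '[[-0.004,0,0,-25,6.6,0,1],[-0.004,0.001,0,-35,9.2,0,1],[-0.004,0.001,0,-35,9.2,0,1],[-0.004,0.001,0,-35,9.2,0,1],[-0.004,0.001,0,-35,9.2,0,1],[0,0,0,-35,9.2,0,1],[0,0,0,-35,9.2,0,1],[0,0,0,-35,9.2,0,1],[0,0,0,-35,9.2,0,1],[0,0,0,-35,9.2,0,1]]'
python3 -c "
from h import *
delta([613,-243.7,480],1.755,0)"
```

```text
clock: 6.18
eef_pos: [522.4, -52.6, 479.0]
tcp_rot: [3.116, 0.019, 1.762]
contact_force: [0.4, 0.8, -0.2]
opening: 0.217
6.1833 [522.4 -52.6 479. ] [3.116 0.019 1.762] op 0.217 F [ 0.4  0.8 -0.2] q [-0.1   0.12  1.77 -0.01  1.22 -0.29]
{'shift': [-204.8, 52.4, 4.3], 'rot': [0.0261, 0.0191, 0.0077]}
```

```bash
python3 -m creep '[[0.005,0.004,0.002,-35,9.2,0,1],[0.005,0.004,0.002,-35,9.2,0,1],[0.005,0.004,0.002,-35,9.2,0,1],[0.005,0.004,0.001,-35,9.2,0,1],[0.005,0.003,0.001,-30,8,0,1],[0,0,0,-15,3,0,1],[0,0,0,0,0,0,1]]'
python3 -c "
from h import *
delta([613,-243.7,480],1.755,0)"
```

```text
clock: 6.77
eef_pos: [608.4, -244.0, 478.4]
tcp_rot: [3.132, 0.024, 1.744]
contact_force: [-1.1, 0.9, -2.0]
opening: 0.223
6.7667 [ 608.4 -244.   478.4] [3.132 0.024 1.744] op 0.223 F [-1.1  0.9 -2. ] q [-0.38  0.34  1.49 -0.02  1.29 -0.55]
{'shift': [-0.6, 4.6, -1.6], 'rot': [0.0091, 0.0238, -0.0111]}
```

```bash
python3 -m creep '[[0.009,0.024,-0.011,0,4,0,1],[0,0,0,0,0,0,1]]'
python3 -c "
from h import *
delta([613,-243.7,480],1.755,0)"
python3 -m creep '[[0.0,0.0,0.0,0,0,0,1]]'
python3 - <<'E'
from h import *
delta([613,-243.7,480],1.755,0)
s=save('scene','s5');t=save('top','t5');w=save('wrist','w5')
crop(s,130,80,240,195,5,'pics/s5.png');crop(t,290,130,410,250,5,'pics/t5.png');cv2.imwrite('pics/w5.png',w['color'][:,:,::-1])
E
```

```text
clock: 6.93
eef_pos: [612.4, -243.9, 476.8]
tcp_rot: [-3.141, 0.0, 1.753]
contact_force: [0.6, 0.1, -1.3]
opening: 0.22
6.9333 [ 612.4 -243.9  476.8] [-3.141  0.     1.753] op 0.22 F [ 0.6  0.1 -1.3] q [-0.38  0.35  1.47 -0.    1.32 -0.56]
{'shift': [0.1, 0.6, -3.2], 'rot': [-0.0009, 0.0003, -0.0017]}
clock: 7.02
eef_pos: [612.4, -243.2, 476.4]
tcp_rot: [-3.14, 0.0, 1.754]
contact_force: [-0.6, 0.2, -1.5]
opening: 0.221
7.0167 [ 612.4 -243.2  476.4] [-3.14   0.     1.754] op 0.221 F [-0.6  0.2 -1.5] q [-0.38  0.35  1.47 -0.    1.32 -0.56]
{'shift': [-0.6, 0.5, -3.6], 'rot': [-0.0014, 0.0004, -0.0014]}
```

View pics/s5.png

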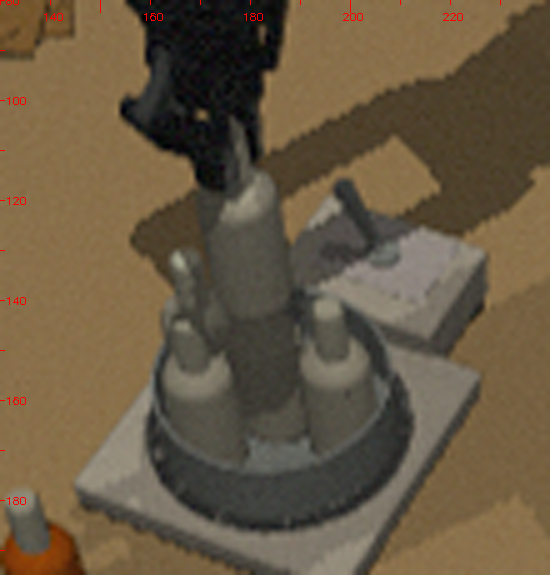

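View pics/w5.png

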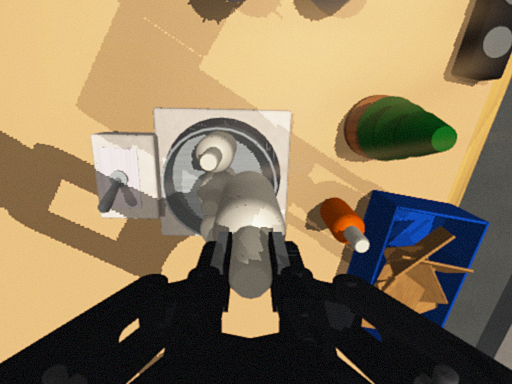

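```bash
python3 - <<'E'
from h import *
s=load('s5');t=load('t5');w=load('w5')
x,y,zb=612.4,-243.2,476.4-155-116
for f,n in((s,'s'),(w,'w'),(t,'t')):
    for h in (0,8,80,90):
        rr={0:16.5,8:22,80:22,90:10}[h]
        P=np.array([proj(f,[x+rr*np.cos(a),y+rr*np.sin(a),zb+h]) for a in np.linspace(0,6.28,60)])
        print(n,h,'u',P[:,0].min().round(1),P[:,0].max().round(1),'v',P[:,1].min().round(1),P[:,1].max().round(1))
crop(s,150,95,210,155,10,'pics/s5b.png');crop(w,190,150,310,310,5,'pics/w5b.png')
E
```

```text
s 0 u 173.7 185.7 v 134.6 143.6
s 8 u 171.4 187.4 v 131.2 143.2
s 80 u 167.8 184.6 v 112.8 125.0
s 90 u 171.9 179.5 v 113.4 118.9
w 0 u 230.9 269.9 v 175.3 212.6
w 8 u 223.6 277.2 v 170.9 222.1
w 80 u 213.0 287.9 v 197.9 266.8
w 90 u 232.5 268.5 v 224.3 257.2
t 0 u 345.0 358.6 v 175.9 189.4
t 8 u 343.5 361.9 v 173.2 191.4
t 80 u 351.6 371.7 v 168.6 188.5
t 90 u 358.4 367.6 v 173.4 182.5
```

View pics/s5b.png

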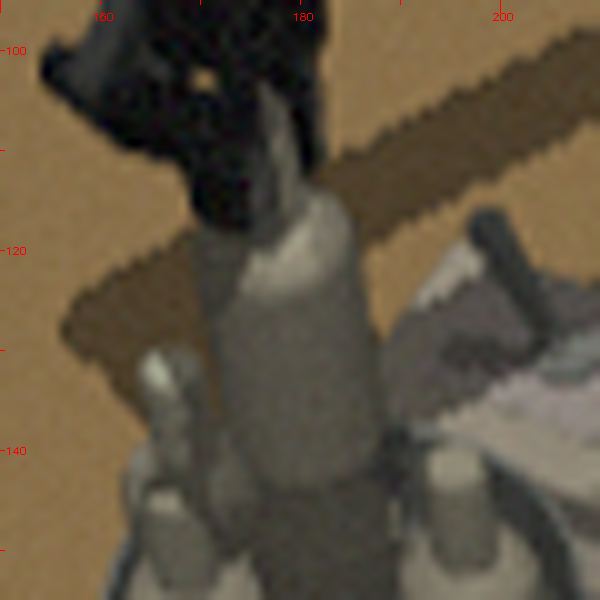

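View pics/w5b.png

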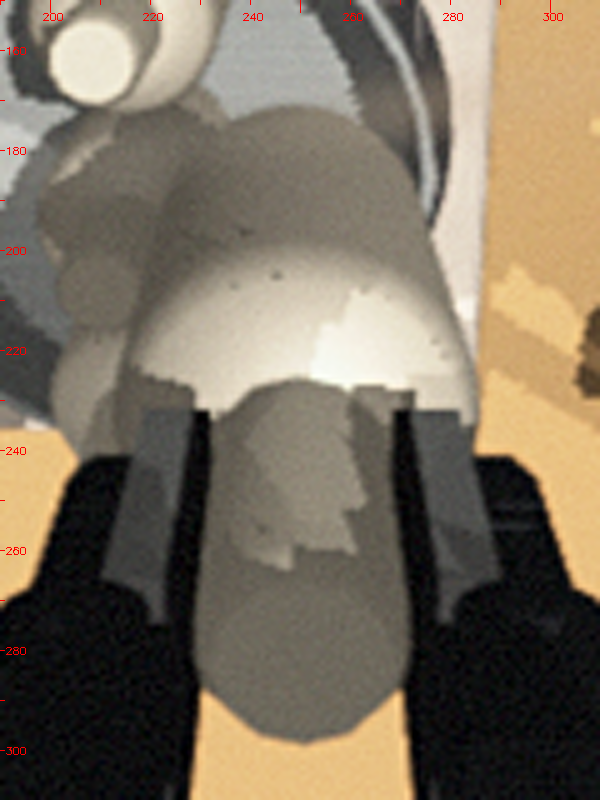

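View pics/t5.png

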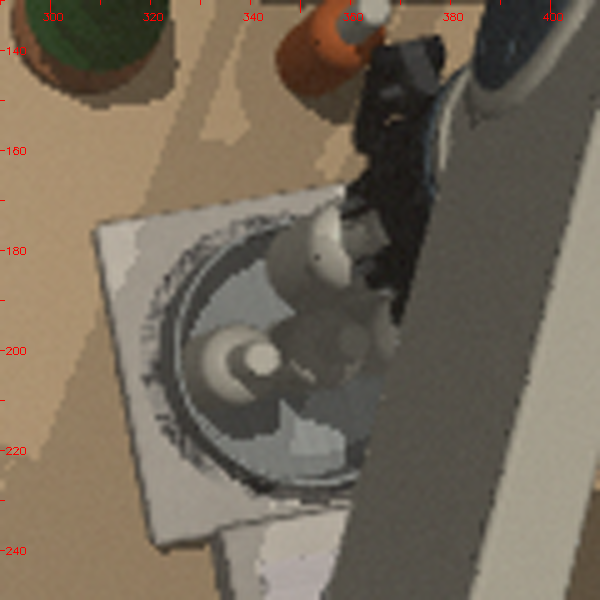

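The wrist and scene overlays agree with the predicted held pose to about 1–2 px (body edges at u 214–286, foot top edge v 171). I'll lower it into the far slot.

```bash
python3 -m creep '[[0,0,0,-0.5,0.5,20,1],[0,0,0,0,0,28,1],[0,0,0,0,0,28,1],[0,0,0,0,0,18,1],[0,0,0,0,0,6,1],[0,0,0,0,0,0,1]]'
python3 - <<'E'
from h import *
delta([613,-242.8,305],1.755,0)
E
```

```text
clock: 7.67
eef_pos: [613.3, -239.4, 378.1]
tcp_rot: [3.135, 0.006, 1.759]
contact_force: [-0.6, 0.7, -1.2]
opening: 0.224
7.6667 [ 613.3 -239.4  378.1] [3.135 0.006 1.759] op 0.224 F [-0.6  0.7 -1.2] q [-0.37  0.43  1.59 -0.    1.12 -0.56]
{'shift': [-2.9, -1.4, 73.1], 'rot': [0.0066, 0.0061, 0.004]}
```

```bash
python3 -m creep '[[0.0066,0.006,0.004,-2.9,-1.4,4,1],[0,0,0,0,0,4,1],[0,0,0,0,0,0,1]]'
python3 - <<'E'
from h import *
delta([613,-242.8,305],1.755,0)
E
```

```text
clock: 7.92
eef_pos: [613.1, -242.2, 372.5]
tcp_rot: [3.14, 0.001, 1.756]
contact_force: [-0.7, 0.5, -1.4]
opening: 0.22
7.9167 [ 613.1 -242.2  372.5] [3.140e+00 1.000e-03 1.756e+00] op 0.22 F [-0.7  0.5 -1.4] q [-0.38  0.43  1.59 -0.    1.12 -0.56]
{'shift': [-0.5, -0.3, 67.5], 'rot': [0.002, 0.0013, 0.0007]}
```

```bash
python3 -m creep '[[0.001,0,0,-0.5,-0.3,10,1],[0,0,0,-0.3,0,10,1],[0,0,0,-0.3,0,10,1],[0,0,0,-0.3,0,10,1]]'
python3 - <<'E'
from h import *
delta([613,-242.8,305],1.755,0)
E
```

```text
clock: 8.25
eef_pos: [614.5, -245.1, 335.1]
tcp_rot: [3.134, 0.007, 1.756]
contact_force: [-2.9, -3.4, 1.9]
opening: 0.226
8.25 [ 614.5 -245.1  335.1] [3.134 0.007 1.756] op 0.226 F [-2.9 -3.4  1.9] q [-0.38  0.47  1.61 -0.    1.04 -0.56]
{'shift': [2.7, -1.3, 30.1], 'rot': [0.0077, 0.0073, 0.0008]}
```

Slight contact of about 4 N, pushing inward (−x, −y). I'll look at it.

```bash
python3 - <<'E'
from h import *
s=save('scene','s6');w=save('wrist','w6');delta([613,-242.8,305],1.755,0)
crop(s,140,95,230,195,6,'pics/s6.png');cv2.imwrite('pics/w6.png',w['color'][:,:,::-1])
E
```

```text
8.35 [ 613.7 -244.7  332.8] [3.137 0.005 1.755] op 0.22 F [-3.4 -2.3 -3.3] q [-0.38  0.48  1.62 -0.    1.04 -0.56]
{'shift': [2.1, -0.5, 27.8], 'rot': [0.0046, 0.0047, 0.0004]}
```

View pics/s6.png

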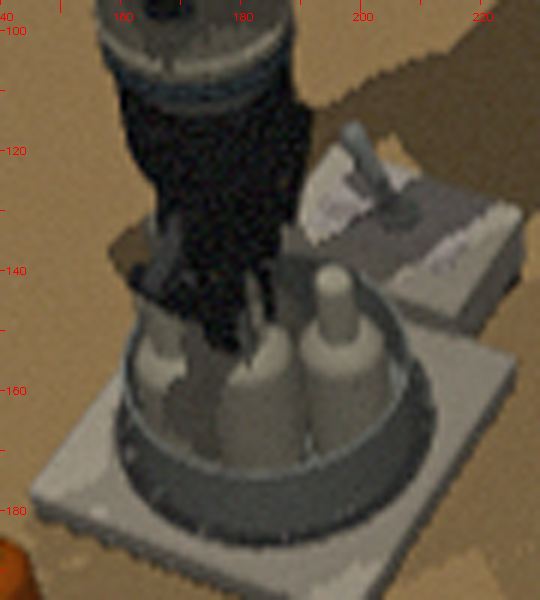

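View pics/w6.png

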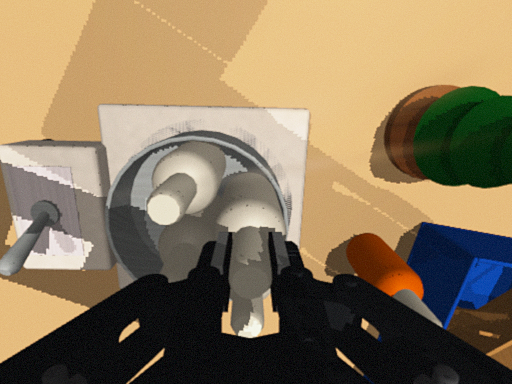

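The foot is inside the ring, and the wall is pushing it inward. I'll shift 1–2 mm toward the centre and continue down.

```bash
python3 -c "
from h import *
delta([612.3,-245.7,305],1.755,0)"
python3 -m creep '[[0.004,0.004,0,1,-1.5,6,1],[0,0,0,0,0,6,1],[0,0,0,0,0,5,1]]'
python3 -c "
from h import *
delta([612.3,-245.7,305],1.755,0)"
```

```text
8.35 [ 613.7 -244.7  332.8] [3.137 0.005 1.755] op 0.22 F [-3.4 -2.3 -3.3] q [-0.38  0.48  1.62 -0.    1.04 -0.56]
{'shift': [-0.6, -1.7, 27.8], 'rot': [0.0046, 0.0047, 0.0004]}
clock: 8.6
eef_pos: [612.3, -244.0, 314.6]
tcp_rot: [3.14, -0.0, 1.755]
contact_force: [-1.1, -0.5, -0.8]
opening: 0.225
8.6 [ 612.3 -244.   314.6] [ 3.14  -0.     1.755] op 0.225 F [-1.1 -0.5 -0.8] q [-0.38  0.49  1.63  0.    1.01 -0.57]
{'shift': [-1.7, -0.3, 9.6], 'rot': [0.0013, -0.0001, -0.0003]}
```

```bash
python3 -m creep '[[0,0,0,-0.4,0,3,1],[0,0,0,-0.3,0,3,1],[0,0,0,0,0,1.5,1]]'
python3 -m creep '[[0,0,0,0,0,1.5,1],[0,0,0,0,0,1.5,1]]'
python3 -m creep '[[0,0,0,0,0,1.5,1]]'
```

```text
clock: 8.85
eef_pos: [612.4, -244.1, 304.9]
tcp_rot: [3.141, -0.002, 1.755]
contact_force: [0.1, -0.4, -0.9]
opening: 0.223
clock: 9.02
eef_pos: [612.8, -244.4, 304.7]
tcp_rot: [3.14, -0.0, 1.755]
contact_force: [-6.1, 1.1, 14.4]
opening: 0.218
clock: 9.1
eef_pos: [612.8, -244.5, 304.7]
tcp_rot: [3.14, -0.0, 1.755]
contact_force: [-5.5, 1.6, 10.7]
opening: 0.221
```

Floor contact: Fz 11–14 N at TCP z 304.7, as predicted. I'll release a little and rise.

```bash
python3 -m creep '[[0,0,0,0,0,-0.5,0.72],[0,0,0,0,0,0,0.64],[0,0,0,0,0,0,0.64],[0,0,0,0,0,0,0.64]]'
python3 -m creep '[[0,0,0,0,0,-6,0.64],[0,0,0,0,0,-10,0.64],[0,0,0,0,0,-15,0.64],[0,0,0,0,0,-25,0.64],[0,0,0,0,0,-30,0.64],[0,0,0,0,0,-35,0.64],[0,0,0,0,0,-25,0.64]]'
python3 - <<'E'
from h import *
s=save('scene','s7');w=save('wrist','w7');delta([360,200,440],1.76,0)
crop(s,140,95,230,195,6,'pics/s7.png');cv2.imwrite('pics/w7.png',w['color'][:,:,::-1])
E
```

```text
clock: 9.43
eef_pos: [613.6, -244.5, 307.0]
tcp_rot: [3.137, 0.002, 1.755]
contact_force: [0.1, -0.0, -0.9]
opening: 0.36
clock: 10.02
eef_pos: [611.6, -243.8, 455.2]
tcp_rot: [-3.137, -0.005, 1.755]
contact_force: [0.3, 0.1, -0.9]
opening: 0.36
10.1167 [ 612.5 -244.1  458. ] [ 3.141e+00 -1.000e-03  1.755e+00] op 0.36 F [ 0.8 -0.9 -0.5] q [-0.38  0.36  1.5   0.    1.28 -0.57]
{'shift': [482.9, -166.7, 18.5], 'rot': [0.0008, -0.0013, -0.0046]}
```

View pics/s7.png

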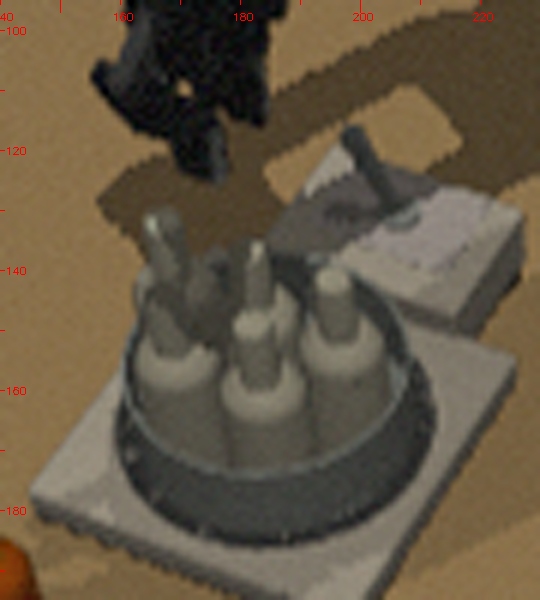

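View pics/w7.png

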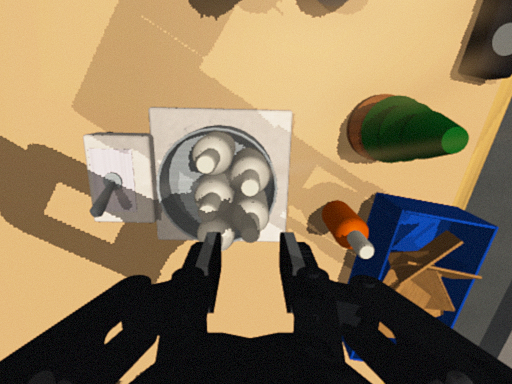

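Bottle A now stands upright in the far-left slot. I'll go for B next.

```bash
python3 - <<'E'
from h import *
s=load('scene0');t=load('top0');w=load('w1')
X,res=tri((s,(352,202)),(t,(158,234)),(w,(243,307)));print(X,res,atz(t,(158,234),147))
print(atz(t,(205.5,224.7),147))
a=np.array([-.491,-.094,.866]);C=np.array([489.5,238.6,147.5])
print(C+137*a,C+210*a)
delta([386.4,218.9,480],1.76,0)
E
```

```text
[488.31248002 239.8644614  147.29859317] [np.float64(1.1855485824997178), np.float64(1.800610674858805), np.float64(1.049216498309069)] [490.10512388 239.91925666 147.        ]
[513.05397351 118.52391805 147.        ]
[422.233 225.722 266.142] [386.39 218.86 329.36]
10.1167 [ 612.5 -244.1  458. ] [ 3.141e+00 -1.000e-03  1.755e+00] op 0.36 F [ 0.8 -0.9 -0.5] q [-0.38  0.36  1.5   0.    1.28 -0.57]
{'shift': [496.7, -137.3, -21.5], 'rot': [0.0008, -0.0013, -0.0046]}
```

```bash
python3 -m creep '[[0,0,0,25,-7,-2,0.4],[0,0,0,37,-10.2,-2,0.25],[0,0,0,37,-10.2,-2,0.25],[0,0,0,37,-10.2,-2,0.25],[0,0,0,37,-10.2,-2,0.25],[0,0,0,37,-10.2,-2,0.25],[0,0,0,37,-10.2,-2,0.25],[0,0,0,37,-10.2,-2,0.25],[0,0,0,37,-10.2,-2,0.25],[0,0,0,37,-10.2,-2,0.25]]'
python3 -m creep '[[0,0,0,37,-10.2,0,0.25],[0,0,0,36,-10,0,0.25],[-0.087,0,0,20,-5,0,0.25],[-0.087,0,0,0,0,0,0.25],[-0.087,0,0,0,0,0,0.25],[-0.087,0,0,0,0,0,0.25],[-0.087,0,0,0,0,0,0.25],[-0.087,0,0,0,0,0,0.25],[0,0,0,0,0,0,0.25]]'
python3 -c "
from h import *
a=np.array([-.491,-.094,.866]);C=np.array([489.3,239.3,147.2]);print(C+137*a)
delta(C+195*a,1.76,-.5236)"
```

```text
clock: 10.95
eef_pos: [442.9, 96.4, 479.3]
tcp_rot: [3.136, 0.002, 1.745]
contact_force: [1.1, 0.5, 0.5]
opening: 0.753
clock: 11.7
eef_pos: [392.7, 193.7, 480.7]
tcp_rot: [2.59, -0.004, 1.757]
contact_force: [0.2, 0.2, -1.1]
opening: 0.747
[422.033 226.422 265.842]
11.7 [392.7 193.7 480.7] [ 2.59  -0.004  1.757] op 0.747 F [ 0.2  0.2 -1.1] q [ 0.52 -0.16  2.09 -0.26  0.7   0.49]
{'shift': [25.9, -81.3, 143.4], 'rot': [0.0277, -0.0021, -0.0052]}
```

```bash
python3 -m creep '[[0.007,0,-0.001,6,-20,24,0.25],[0.007,0,-0.001,6,-20,24,0.25],[0.007,0,-0.001,6,-20,28,0.25],[0.007,0,-0.001,5,-16,28,0.25],[0,0,0,3,-5,24,0.25],[0,0,0,0,0,8,0.25],[0,0,0,0,0,0,0.25]]'
python3 -c "
from h import *
a=np.array([-.491,-.094,.866]);C=np.array([489.3,239.3,147.2])
delta(C+195*a,1.76,-.5236)
delta(C+137*a,1.76,-.5236)
w=save('wrist','w8');cv2.imwrite('pics/w8.png',w['color'][:,:,::-1]);print(proj(w,C))"
```

```text
clock: 12.28
eef_pos: [387.9, 220.0, 320.3]
tcp_rot: [2.627, 0.0, 1.756]
contact_force: [-0.1, -0.3, -0.1]
opening: 0.746
12.2833 [387.9 220.  320.3] [2.627 0.    1.756] op 0.746 F [-0.1 -0.3 -0.1] q [ 0.59  0.11  2.25 -0.58  0.36  0.9 ]
{'shift': [-0.1, 2.9, 6.5], 'rot': [-0.0085, 0.0023, -0.0034]}
12.2833 [387.9 220.  320.3] [2.627 0.    1.756] op 0.746 F [-0.1 -0.3 -0.1] q [ 0.59  0.11  2.25 -0.58  0.36  0.9 ]
{'shift': [0.0, 3.4, 64.5], 'rot': [-0.0085, 0.0023, -0.0034]}
[257.90197787 225.86785181]
```

View pics/w8.png

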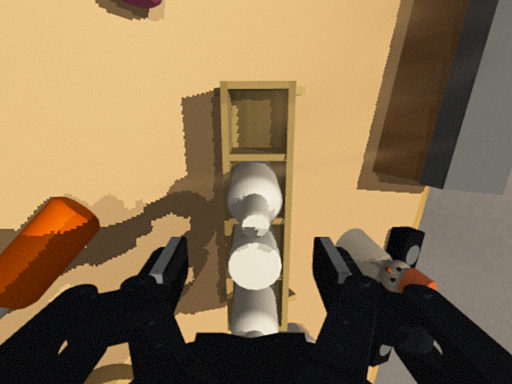

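Cap B is at (256,222), about 3 px from prediction, with the jar lid below it at (254,265). Advancing.

```bash
python3 -m creep '[[-0.004,0.001,-0.001,0,1.5,15,0.25],[-0.004,0.001,-0.001,0,1,18,0.25],[0,0,0,0,0.5,15,0.25],[0,0,0,0,0,12,0.25],[0,0,0,0,0,3,0.25]]'
python3 -c "
from h import *
a=np.array([-.491,-.094,.866]);C=np.array([489.3,239.3,147.2])
delta(C+137*a,1.76,-.5236)
w=save('wrist','w9');cv2.imwrite('pics/w9.png',w['color'][:,:,::-1]);print(proj(w,C))"
```

```text
clock: 12.75
eef_pos: [426.9, 226.5, 275.2]
tcp_rot: [2.606, -0.0, 1.752]
contact_force: [-0.2, -0.2, -0.8]
opening: 0.746
12.75 [426.9 226.5 275.2] [ 2.606 -0.     1.752] op 0.746 F [-0.2 -0.2 -0.8] q [ 0.55  0.25  2.22 -0.85  0.25  1.15]
{'shift': [0.8, -8.9, 5.5], 'rot': [0.0123, 0.0034, -0.0067]}
[226.221068   277.39182296]
```

View pics/w9.png

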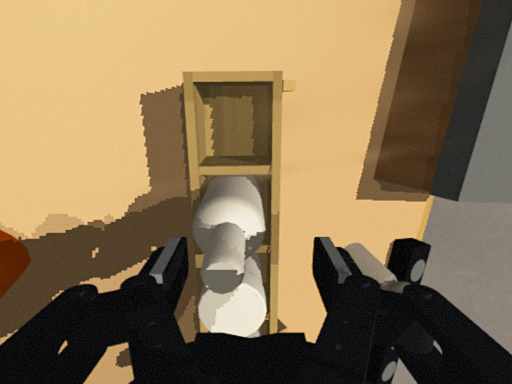

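```bash
python3 -m creep '[[0.008,0.003,-0.004,0.8,-7.5,4,0.25],[0,0,0,0,-1.5,2,0.25],[0,0,0,0,0,1,0.25]]'
python3 -c "
from h import *
a=np.array([-.491,-.094,.866]);C=np.array([489.3,239.3,147.2])
delta(C+137*a,1.76,-.5236)"
```

```text
clock: 13.05
eef_pos: [424.2, 226.4, 268.7]
tcp_rot: [2.608, -0.001, 1.755]
contact_force: [1.0, 0.1, 0.7]
opening: 0.753
13.05 [424.2 226.4 268.7] [ 2.608e+00 -1.000e-03  1.755e+00] op 0.753 F [1.  0.1 0.7] q [ 0.55  0.26  2.23 -0.9   0.23  1.21]
{'shift': [0.4, -3.3, 1.4], 'rot': [0.0103, 0.0021, -0.0048]}
```

```bash
python3 -m creep '[[0.007,0.001,-0.004,0.4,-3.3,1.5,0.5],[0,0,0,0,0,1,0.7],[0,0,0,0,0,0.5,0.8],[0,0,0,0,0,0,1],[0,0,0,0,0,0,1],[0,0,0,0,0,0,1]]' 40
python3 -c "
from h import *
a=np.array([-.491,-.094,.866]);C=np.array([489.3,239.3,147.2])
delta(C+137*a,1.76,-.5236)
w=save('wrist','w10');cv2.imwrite('pics/w10.png',w['color'][:,:,::-1])"
```

```text
clock: 13.55
eef_pos: [423.2, 226.6, 267.1]
tcp_rot: [2.611, 0.0, 1.758]
contact_force: [0.0, -0.8, -1.4]
opening: 0.22
13.55 [423.2 226.6 267.1] [2.611 0.    1.758] op 0.22 F [ 0.  -0.8 -1.4] q [ 0.55  0.26  2.23 -0.9   0.23  1.2 ]
{'shift': [0.0, -1.6, 0.4], 'rot': [0.0069, 0.0013, -0.0013]}
```

View pics/w10.png

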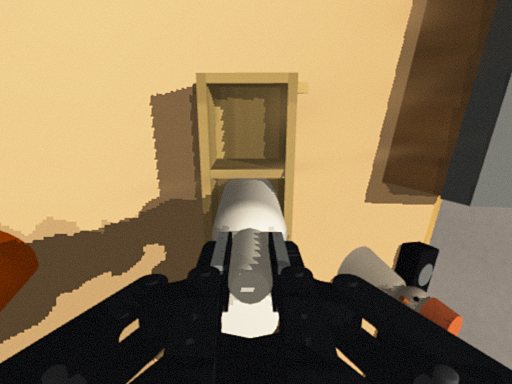

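B is gripped (opening 0.22). I'll draw it out, raise it and turn it upright.

```bash
python3 -m creep '[[0,0,0,0,0,-6,1],[0,0,0,0,0,-12,1],[0,0,0,0,0,-12,1],[0,0,0,0,0,-12,1],[0,0,0,0,0,-15,1],[0,0,0,0,0,-15,1],[0,0,0,0,0,-18,1]]'
python3 -m creep '[[0,0,0,0,13,-22.5,1],[0,0,0,0,13,-22.5,1],[0,0,0,0,13,-22.5,1],[0,0,0,0,13,-22.5,1],[0,0,0,0,13,-22.5,1]]'
python3 -m creep '[[0.087,0,0,0,0,0,1],[0.087,0,0,0,0,0,1],[0.087,0,0,0,0,0,1],[0.087,0,0,0,0,0,1],[0.087,0,0,0,0,0,1],[0.087,0,0,0,0,0,1],[0,0,0,0,0,0,1]]'
python3 -c "
from h import *
delta([533.6,-257.9,475],1.755,0)
w=save('wrist','w11');cv2.imwrite('pics/w11.png',w['color'][:,:,::-1])
s=save('scene','s11');cv2.imwrite('pics/s11.png',s['color'][:,:,::-1])"
```

```text
clock: 14.18
eef_pos: [376.6, 217.3, 343.7]
tcp_rot: [2.621, 0.003, 1.758]
contact_force: [1.0, -0.4, -0.9]
opening: 0.222
clock: 14.6
eef_pos: [372.7, 216.2, 475.5]
tcp_rot: [2.632, 0.005, 1.76]
contact_force: [1.2, 1.1, -0.5]
opening: 0.224
clock: 15.18
eef_pos: [371.7, 216.9, 484.5]
tcp_rot: [-3.118, -0.004, 1.766]
contact_force: [0.3, 0.1, -0.9]
opening: 0.223
15.1833 [371.7 216.9 484.5] [-3.118 -0.004  1.766] op 0.223 F [ 0.3  0.1 -0.9] q [ 0.52 -0.03  1.92  0.01  1.28  0.32]
{'shift': [-497.2, 67.0, 5.8], 'rot': [-0.024, -0.004, 0.0108]}
```

View pics/w11.png

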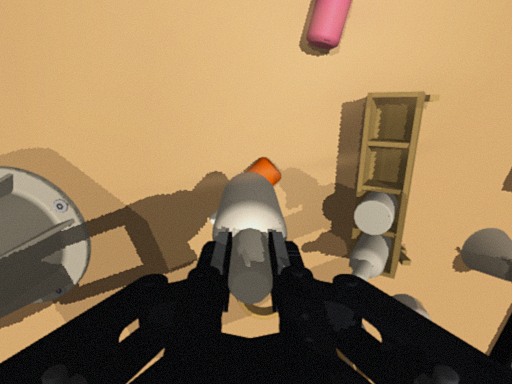

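View pics/s11.png

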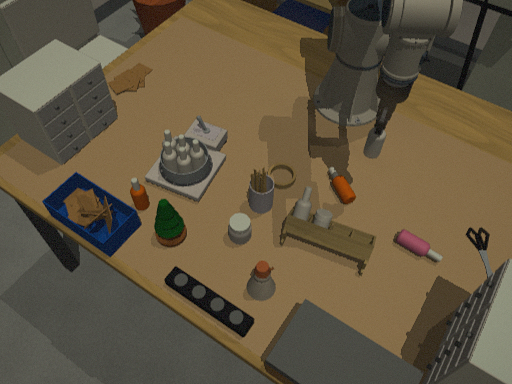

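```bash
python3 -m creep '[[-0.005,-0.001,0.002,-25,3.4,0,1],[-0.005,-0.001,0.002,-35,4.7,0,1],[-0.005,-0.001,0.002,-35,4.7,0,1],[-0.005,-0.001,0.002,-35,4.7,0,1],[-0.005,0,0.002,-35,4.7,0,1],[0,0,0,-35,4.7,0,1],[0,0,0,-35,4.7,0,1],[0,0,0,-35,4.7,0,1],[0,0,0,-35,4.7,0,1],[0,0,0,-35,4.7,0,1]]'
python3 -c "
from h import *
delta([534,-258.1,475],1.755,0)"
```

```text
clock: 16.12
eef_pos: [480.2, -117.2, 486.5]
tcp_rot: [3.099, 0.014, 1.767]
contact_force: [0.9, 0.4, -1.5]
opening: 0.224
16.1167 [ 480.2 -117.2  486.5] [3.099 0.014 1.767] op 0.224 F [ 0.9  0.4 -1.5] q [-0.24  0.06  1.82  0.01  1.22 -0.44]
{'shift': [-148.5, 24.7, 14.6], 'rot': [0.0429, 0.0134, 0.0121]}
```

```bash
python3 -m creep '[[0.009,0.003,0.003,-35,5.5,2,1],[0.009,0.003,0.003,-35,5.5,2,1],[0.009,0.003,0.003,-33,5.5,2,1],[0.009,0.003,0.003,-25,4,2,1],[0.005,0.001,0,-12,2,2,1],[0,0,0,0,0,0,1]]'
python3 -c "
from h import *
delta([534,-258.1,475],1.755,0)"
```

```text
clock: 16.62
eef_pos: [530.0, -262.9, 479.1]
tcp_rot: [3.129, 0.018, 1.75]
contact_force: [-1.0, 0.6, -0.8]
opening: 0.222
16.6167 [ 530.  -262.9  479.1] [3.129 0.018 1.75 ] op 0.222 F [-1.   0.6 -0.8] q [-0.46  0.23  1.63 -0.01  1.26 -0.64]
{'shift': [4.1, 4.7, 4.1], 'rot': [0.013, 0.0179, -0.0053]}
```

```bash
python3 -m creep '[[0.013,0.018,-0.005,4,4.5,4,1],[0,0,0,0,0,0,1]]'
python3 - <<'E'
from h import *
delta([534,-258.1,475],1.755,0)
s=save('scene','s12');w=save('wrist','w12')
st=sense();x,y=st['eef_pos'][:2];zb=st['eef_pos'][2]-155-112.4
for f,n in((s,'s'),(w,'w')):
    for h in (0,8,80,90):
        rr={0:16.5,8:22,80:22,90:10}[h]
        P=np.array([proj(f,[x+rr*np.cos(a),y+rr*np.sin(a),zb+h]) for a in np.linspace(0,6.28,60)])
        print(n,h,'u',P[:,0].min().round(1),P[:,0].max().round(1),'v',P[:,1].min().round(1),P[:,1].max().round(1))
crop(s,140,75,230,195,6,'pics/s12.png');crop(w,150,100,310,310,4,'pics/w12.png')
E
```

```text
clock: 16.78
eef_pos: [533.4, -257.1, 474.4]
tcp_rot: [-3.141, -0.001, 1.754]
contact_force: [-0.2, 0.4, -0.4]
opening: 0.222
16.7833 [ 533.4 -257.1  474.4] [-3.141e+00 -1.000e-03  1.754e+00] op 0.222 F [-0.2  0.4 -0.4] q [-0.45  0.24  1.63  0.    1.27 -0.64]
{'shift': [-1.1, 0.4, -0.6], 'rot': [-0.0002, -0.0006, -0.0009]}
s 0 u 187.6 199.2 v 115.1 123.5
s 8 u 185.4 200.9 v 111.8 123.0
s 80 u 182.6 198.8 v 93.0 104.4
s 90 u 186.6 194.0 v 93.3 98.5
w 0 u 230.1 269.7 v 176.1 214.0
w 8 u 222.6 277.1 v 171.6 223.6
w 80 u 211.5 288.3 v 199.6 270.0
w 90 u 231.4 268.4 v 226.9 260.5
```

View pics/s12.png

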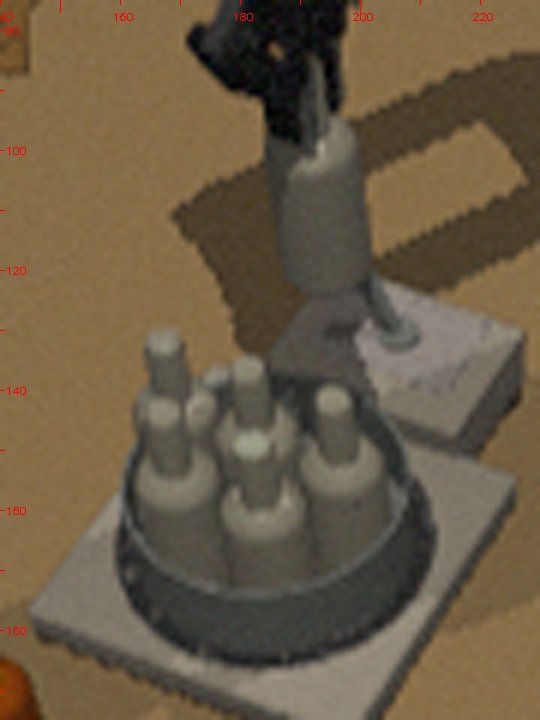

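View pics/w12.png

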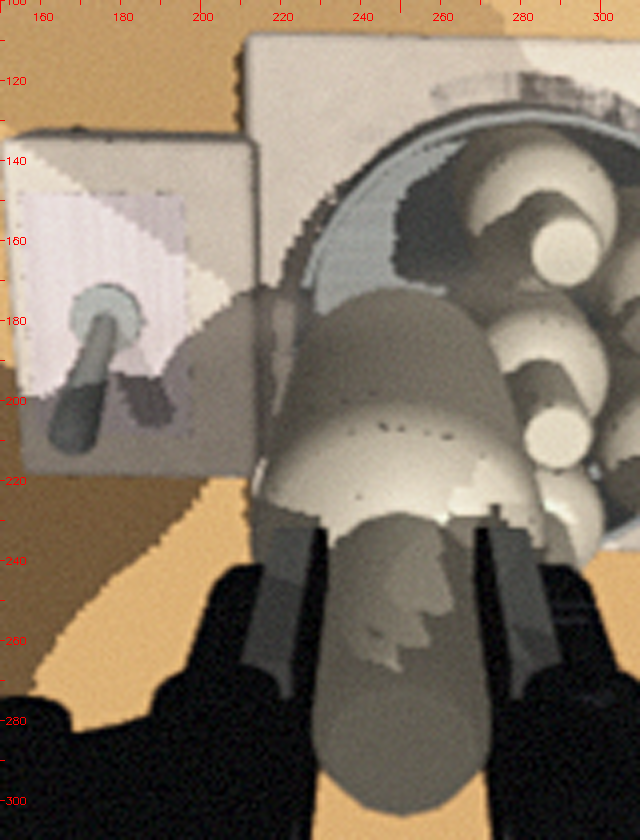

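The held-pose overlay matches to about 1–2 px. I'll check the pan caps once more from this view.

```bash
python3 - <<'E'
from h import *
w=load('w12');s=load('s12')
for n,p,q in (('p180',(291.3,162.7),(195.7,141.5)),('mid',(289.7,209),(181.7,136.5)),('A',None,(182,149)),('p60',None,(167,144)),('p0',None,(167.5,132))):
    print(n,atz(w,p,164).round(1) if p else '',atz(s,q,164).round(1))
E
```

```text
p180 [ 568.7 -230.9  164. ] [ 567.6 -226.6  164. ]
mid [ 577.6 -277.   164. ] [ 575.7 -271.9  164. ]
A  [ 612.1 -241.2  164. ]
p60  [ 622.  -288.4  164. ]
p0  [ 585.7 -317.1  164. ]
```

```bash
python3 -m creep '[[0,0,0,1.5,0,20,1],[0,0,0,1,0,28,1],[0,0,0,0,0,28,1],[0,0,0,0,0,18,1],[0,0,0,0,0,6,1],[0,0,0,0,0,0,1]]'
python3 - <<'E'
from h import *
delta([533.6,-259.8,301.4],1.755,0)
E
```

```text
clock: 17.38
eef_pos: [533.4, -248.5, 377.1]
tcp_rot: [3.133, 0.008, 1.763]
contact_force: [-0.7, -0.9, 0.5]
opening: 0.224
17.3833 [ 533.4 -248.5  377.1] [3.133 0.008 1.763] op 0.224 F [-0.7 -0.9  0.5] q [-0.44  0.32  1.75 -0.    1.06 -0.63]
{'shift': [-10.5, -2.7, 75.8], 'rot': [0.009, 0.008, 0.0079]}
```

```bash
python3 -m creep '[[0.009,0.008,0.008,-8,-2,2,1],[0,0,0,-2.5,-0.5,2,1],[0,0,0,0,0,0,1]]'
python3 - <<'E'
from h import *
delta([533.6,-259.8,301.4],1.755,0)
E
```

```text
clock: 17.63
eef_pos: [533.7, -259.1, 375.8]
tcp_rot: [3.14, 0.001, 1.756]
contact_force: [0.5, -0.4, -1.6]
opening: 0.224
17.6333 [ 533.7 -259.1  375.8] [3.140e+00 1.000e-03 1.756e+00] op 0.224 F [ 0.5 -0.4 -1.6] q [-0.45  0.33  1.73  0.    1.07 -0.64]
{'shift': [-0.6, -0.4, 74.4], 'rot': [0.002, 0.0009, 0.0011]}
```

```bash
python3 -m creep '[[0.001,0.001,0.001,-0.8,-0.2,9,1],[0.001,0.001,0,-0.5,-0.2,9,1],[0.001,0.001,0,-0.5,-0.2,9,1],[0,0,0,0,0,5,1]]'
python3 - <<'E'
from h import *
delta([533.6,-259.8,301.4],1.755,0)
E
```

```text
clock: 17.97
eef_pos: [534.5, -262.2, 344.5]
tcp_rot: [3.137, 0.001, 1.754]
contact_force: [0.0, 0.1, -1.0]
opening: 0.22
17.9667 [ 534.5 -262.2  344.5] [3.137e+00 1.000e-03 1.754e+00] op 0.22 F [ 0.   0.1 -1. ] q [-0.46  0.37  1.76  0.    1.01 -0.64]
{'shift': [2.6, -0.6, 43.1], 'rot': [0.0041, 0.0012, -0.0012]}
```

```bash
python3 -m creep '[[0.004,0.001,-0.001,2.4,-0.6,4,1],[0,0,0,0,0,8,1],[0,0,0,0,0,7,1],[0,0,0,0,0,7,1]]'
python3 - <<'E'
from h import *
delta([533.6,-259.8,301.4],1.755,0)
E
```

```text
clock: 18.3
eef_pos: [533.5, -259.7, 315.4]
tcp_rot: [-3.141, -0.0, 1.755]
contact_force: [1.6, 0.1, -0.6]
opening: 0.22
18.3 [ 533.5 -259.7  315.4] [-3.141 -0.     1.755] op 0.22 F [ 1.6  0.1 -0.6] q [-0.46  0.4   1.78 -0.    0.96 -0.64]
{'shift': [-0.1, 0.1, 14.0], 'rot': [-0.0002, -0.0001, -0.0001]}
```

```bash
python3 -m creep '[[0,0,0,0,0,5,1],[0,0,0,0,0,4,1],[0,0,0,0,0,2,1]]'
python3 -m creep '[[0,0,0,0,0,1.5,1],[0,0,0,0,0,1.5,1]]'
```

```text
clock: 18.55
eef_pos: [533.6, -259.6, 301.8]
tcp_rot: [-3.141, -0.0, 1.755]
contact_force: [-0.0, -0.3, -1.0]
opening: 0.222
clock: 18.72
eef_pos: [534.2, -260.1, 301.4]
tcp_rot: [3.141, 0.001, 1.755]
contact_force: [-6.1, 2.3, 21.3]
opening: 0.219
```

Floor contact at z 301.4, as predicted. Releasing and rising.

```bash
python3 -m creep '[[0,0,0,0,0,-0.5,0.72],[0,0,0,0,0,0,0.64],[0,0,0,0,0,0,0.64],[0,0,0,0,0,0,0.64]]'
python3 -m creep '[[0,0,0,0,0,-6,0.64],[0,0,0,0,0,-10,0.64],[0,0,0,0,0,-15,0.64],[0,0,0,0,0,-25,0.64],[0,0,0,0,0,-30,0.64],[0,0,0,0,0,-35,0.64],[0,0,0,0,0,-25,0.64]]'
python3 - <<'E'
from h import *
s=save('scene','s13');w=save('wrist','w13')
a=np.array([-.491,-.094,.866]);C=np.array([512.9,119,146.8]);print(C+137*a)
p=C+195*a;delta([p[0]-15,p[1]-20,480],1.76,0)
crop(s,140,75,230,195,6,'pics/s13.png');cv2.imwrite('pics/w13.png',w['color'][:,:,::-1])
E
```

```text
clock: 19.05
eef_pos: [534.2, -260.3, 303.1]
tcp_rot: [3.141, 0.002, 1.755]
contact_force: [0.1, -0.1, 0.3]
opening: 0.363
clock: 19.63
eef_pos: [532.3, -259.2, 451.5]
tcp_rot: [-3.132, -0.006, 1.755]
contact_force: [1.2, -0.7, 0.6]
opening: 0.362
[445.633 106.122 265.442]
19.7333 [ 533.2 -259.6  454. ] [-3.137e+00 -2.000e-03  1.755e+00] op 0.356 F [-0.1  0.4  0.8] q [-0.46  0.26  1.65 -0.    1.24 -0.64]
{'shift': [358.6, -66.5, -24.9], 'rot': [-0.0042, -0.0023, -0.0047]}
```

View pics/s13.png

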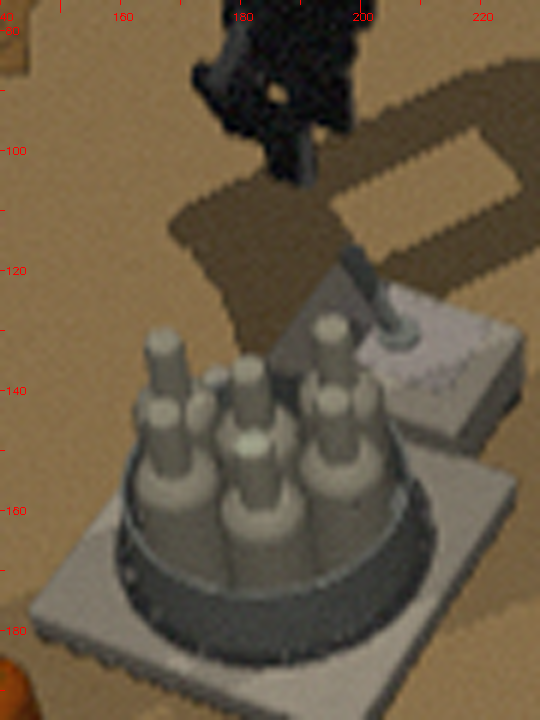

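View pics/w13.png

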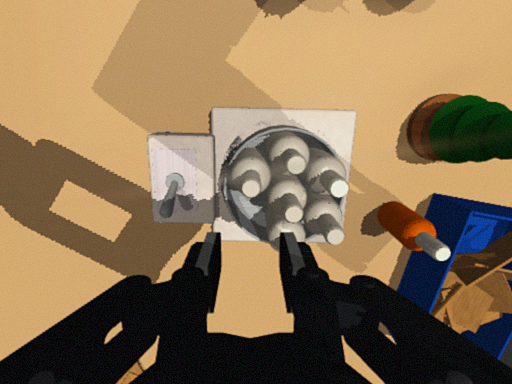

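Two are placed (B stands at scene (195,130)), leaving the near-right slot. Now C.

```bash
python3 -m creep '[[0,0,0,25,-4.6,-4,0.4],[0,0,0,36,-6.7,-4,0.25],[0,0,0,36,-6.7,-4,0.25],[0,0,0,36,-6.7,-4,0.25],[0,0,0,36,-6.7,-4,0.25],[0,0,0,36,-6.7,-4,0.25],[0,0,0,36,-6.7,-3,0.25],[0,0,0,36,-6.7,-2,0.25],[0,0,0,36,-6.7,0,0.25],[0,0,0,28,-5,0,0.25]]'
python3 -m creep '[[-0.087,0,0,8,0,0,0.25],[-0.087,0,0,0,0,0,0.25],[-0.087,0,0,0,0,0,0.25],[-0.087,0,0,0,0,0,0.25],[-0.087,0,0,0,0,0,0.25],[-0.087,0,0,0,0,0,0.25],[0,0,0,0,0,0,0.25]]'
python3 -c "
from h import *
a=np.array([-.491,-.094,.866]);C=np.array([512.9,119,146.8])
delta(C+195*a,1.76,-.5236)"
```

```text
clock: 20.57
eef_pos: [402.0, 71.7, 486.2]
tcp_rot: [-3.142, 0.0, 1.746]
contact_force: [0.5, -0.3, -0.1]
opening: 0.749
clock: 21.15
eef_pos: [395.5, 85.8, 486.5]
tcp_rot: [2.598, -0.003, 1.756]
contact_force: [-0.1, -0.4, 0.1]
opening: 0.746
21.15 [395.5  85.8 486.5] [ 2.598 -0.003  1.756] op 0.746 F [-0.1 -0.4  0.1] q [ 0.22 -0.23  2.13 -0.02  0.7   0.04]
{'shift': [10.2, -67.8, 158.6], 'rot': [0.0199, -0.0001, -0.0052]}
```

```bash
python3 -m creep '[[0.006,0,-0.001,3,-15,26,0.25],[0.006,0,-0.001,3,-15,28,0.25],[0.005,0,-0.001,3,-15,28,0.25],[0.003,0,-0.001,1,-14,28,0.25],[0,0,0,0,-8,26,0.25],[0,0,0,0,0,16,0.25],[0,0,0,0,0,2,0.25]]'
python3 -c "
from h import *
a=np.array([-.491,-.094,.866]);C=np.array([512.9,119,146.8])
delta(C+137*a,1.76,-.5236)
w=save('wrist','w14');cv2.imwrite('pics/w14.png',w['color'][:,:,::-1]);print(proj(w,C))"
```

```text
clock: 21.73
eef_pos: [413.3, 99.8, 316.8]
tcp_rot: [2.629, 0.0, 1.758]
contact_force: [-0.1, -0.3, -0.8]
opening: 0.749
21.7333 [413.3  99.8 316.8] [2.629 0.    1.758] op 0.749 F [-0.1 -0.3 -0.8] q [ 0.24  0.07  2.3  -0.11  0.26  0.16]
{'shift': [0.2, 3.5, 60.9], 'rot': [-0.0113, 0.0011, -0.0014]}
[258.90868037 228.16346095]
```

View pics/w14.png

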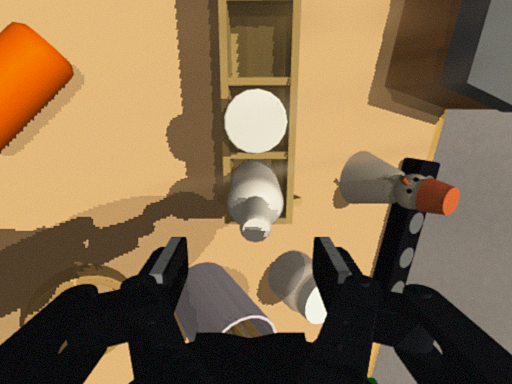

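Cap C is at (256,229), predicted (259,228), with the jar lid above it at (256,120). The stick tin at (235,305) is more than 100 mm to the side. Advancing.

```bash
python3 -m creep '[[-0.005,0.001,-0.001,0,0.5,15,0.25],[-0.005,0,0,0,0,18,0.25],[0,0,0,0,-1,15,0.25],[0,0,0,0,-1,10,0.25],[0,0,0,0,0,3,0.25]]'
python3 -c "
from h import *
a=np.array([-.491,-.094,.866]);C=np.array([512.9,119,146.8])
delta(C+137*a,1.76,-.5236)"
```

```text
clock: 22.2
eef_pos: [444.5, 105.1, 266.7]
tcp_rot: [2.62, 0.002, 1.757]
contact_force: [-0.3, -0.2, -0.1]
opening: 0.748
22.2 [444.5 105.1 266.7] [2.620e+00 2.000e-03 1.757e+00] op 0.748 F [-0.3 -0.2 -0.1] q [ 0.24  0.23  2.28 -0.25  0.11  0.29]
{'shift': [0.8, 0.5, 1.8], 'rot': [-0.0019, 0.0029, -0.0014]}
```

```bash
python3 -m creep '[[0,0,0,0.5,0.3,1.5,0.5],[0,0,0,0,0,0.5,0.7],[0,0,0,0,0,0.5,0.8],[0,0,0,0,0,0,1],[0,0,0,0,0,0,1],[0,0,0,0,0,0,1]]' 40
python3 -c "
from h import *
a=np.array([-.491,-.094,.866]);C=np.array([512.9,119,146.8])
delta(C+137*a,1.76,-.5236)
w=save('wrist','w15');cv2.imwrite('pics/w15.png',w['color'][:,:,::-1])"
```

```text
clock: 22.7
eef_pos: [446.5, 105.6, 268.5]
tcp_rot: [2.618, 0.003, 1.756]
contact_force: [0.3, 0.3, -1.0]
opening: 0.224
22.7 [446.5 105.6 268.5] [2.618 0.003 1.756] op 0.224 F [ 0.3  0.3 -1. ] q [ 0.24  0.23  2.28 -0.26  0.12  0.31]
{'shift': [0.7, -2.2, 2.2], 'rot': [-0.0001, 0.005, -0.0018]}
```

View pics/w15.png

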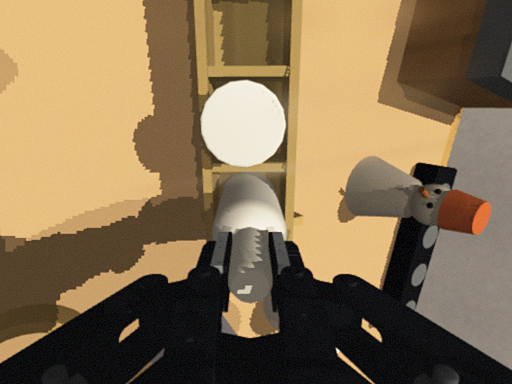

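```bash
python3 -m creep '[[0,0,0,0,0,-6,1],[0,0,0,0,0,-12,1],[0,0,0,0,0,-12,1],[0,0,0,0,0,-12,1],[0,0,0,0,0,-15,1],[0,0,0,0,0,-15,1],[0,0,0,0,0,-18,1]]'
python3 -c "
from h import *
delta()"
python3 -m creep '[[0,0,0,0,13,-22.5,1],[0,0,0,0,13,-22.5,1],[0,0,0,0,13,-22.5,1],[0,0,0,0,13,-22.5,1],[0,0,0,0,13,-22.5,1]]'
python3 -m creep '[[0.087,0,0,0,0,0,1],[0.087,0,0,0,0,0,1],[0.087,0,0,0,0,0,1],[0.087,0,0,0,0,0,1],[0.087,0,0,0,0,0,1],[0.087,0,0,0,0,0,1],[0,0,0,0,0,0,1]]'
python3 -c "
from h import *
delta([541.8,-305,475],1.755,0)
w=save('wrist','w16');cv2.imwrite('pics/w16.png',w['color'][:,:,::-1])"
```

```text
clock: 23.33
eef_pos: [398.4, 97.1, 347.9]
tcp_rot: [2.626, 0.002, 1.757]
contact_force: [0.8, -0.4, -0.8]
opening: 0.218
23.3333 [398.4  97.1 347.9] [2.626e+00 2.000e-03 1.757e+00] op 0.218 F [ 0.8 -0.4 -0.8] q [ 0.25 -0.02  2.3  -0.1   0.35  0.14]
{}
clock: 23.75
eef_pos: [392.7, 96.7, 481.4]
tcp_rot: [2.636, -0.001, 1.761]
contact_force: [1.0, -0.4, -1.1]
opening: 0.224
clock: 24.33
eef_pos: [388.6, 97.5, 492.8]
tcp_rot: [-3.119, -0.01, 1.769]
contact_force: [-0.0, 0.3, -1.1]
opening: 0.223
24.3333 [388.6  97.5 492.8] [-3.119 -0.01   1.769] op 0.223 F [-0.   0.3 -1.1] q [ 0.24 -0.09  1.95  0.01  1.3   0.04]
{'shift': [-425.0, 71.2, 11.8], 'rot': [-0.0229, -0.0101, 0.0143]}
```

View pics/w16.png

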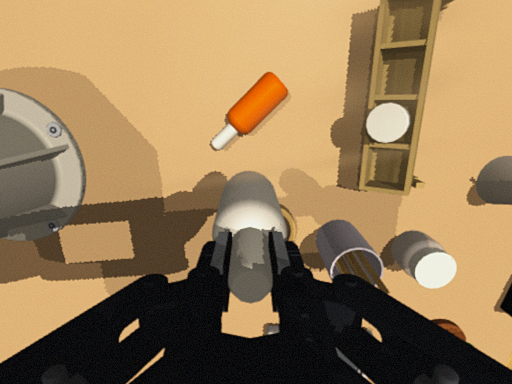

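```bash
python3 -m creep '[[-0.002,-0.002,0.002,-25,4.2,0,1],[0,-0.001,0.002,-35,5.9,0,1],[0,0,0.002,-35,5.9,0,1],[0,0,0.002,-35,5.9,0,1],[0,0,0.002,-35,5.9,1,1],[0.002,0,0,-35,5.9,1,1],[0.002,0,0,-35,5.9,1,1],[0.002,0,0,-35,5.9,1,1],[0.002,0,0,-35,5.9,1,1],[0.002,0,0,-35,5.9,1,1]]'
python3 -c "
from h import *
delta([541.8,-305,475],1.755,0)"
```

```text
clock: 25.22
eef_pos: [510.3, -232.8, 486.7]
tcp_rot: [3.127, -0.001, 1.773]
contact_force: [0.9, 0.9, -0.8]
opening: 0.221
25.2167 [ 510.3 -232.8  486.7] [ 3.127e+00 -1.000e-03  1.773e+00] op 0.221 F [ 0.9  0.9 -0.8] q [-0.43  0.18  1.68  0.01  1.27 -0.64]
{'shift': [-77.1, 16.1, 11.8], 'rot': [0.0144, -0.0008, 0.0184]}
```

```bash
python3 -m creep '[[0.007,0,0.006,-32,5.5,4,1],[0.007,0,0.006,-26,5.5,4,1],[0,0,0.006,-12,4,3,1],[0,0,0,0,0,0,1],[0,0,0,0,0,0,1]]'
python3 -c "
from h import *
delta([541.8,-305,475],1.755,0)"
```

```text
clock: 25.63
eef_pos: [539.8, -307.1, 475.5]
tcp_rot: [3.128, 0.009, 1.751]
contact_force: [-0.5, 0.7, -1.7]
opening: 0.223
25.6333 [ 539.8 -307.1  475.5] [3.128 0.009 1.751] op 0.223 F [-0.5  0.7 -1.7] q [-0.52  0.29  1.57  0.    1.27 -0.7 ]
{'shift': [1.7, 2.4, 0.5], 'rot': [0.0133, 0.0086, -0.0041]}
```

```bash
python3 -m creep '[[0.013,0.009,-0.004,1.7,2.4,0,1],[0,0,0,0,0,0,1]]'
python3 - <<'E'
from h import *
delta([541.8,-305,475],1.755,0)
s=save('scene','s17');w=save('wrist','w17')
st=sense();x,y=st['eef_pos'][:2];zb=st['eef_pos'][2]-155-114.2
for f,n in((s,'s'),(w,'w')):
    for h in (0,8,80,90):
        rr={0:16.5,8:22,80:22,90:10}[h]
        P=np.array([proj(f,[x+rr*np.cos(a),y+rr*np.sin(a),zb+h]) for a in np.linspace(0,6.28,60)])
        print(n,h,'u',P[:,0].min().round(1),P[:,0].max().round(1),'v',P[:,1].min().round(1),P[:,1].max().round(1))
crop(s,140,75,230,195,6,'pics/s17.png');crop(w,190,100,350,310,4,'pics/w17.png')
E
```

```text
clock: 25.8
eef_pos: [541.1, -302.9, 476.0]
tcp_rot: [3.141, -0.001, 1.756]
contact_force: [-0.4, 0.6, -0.2]
opening: 0.223
25.8 [ 541.1 -302.9  476. ] [ 3.141e+00 -1.000e-03  1.756e+00] op 0.223 F [-0.4  0.6 -0.2] q [-0.51  0.29  1.56  0.    1.29 -0.7 ]
{'shift': [-2.2, 0.3, 1.0], 'rot': [0.0007, -0.0013, 0.0012]}
s 0 u 173.5 185.0 v 110.4 118.7
s 8 u 171.2 186.6 v 107.1 118.1
s 80 u 167.7 183.9 v 88.3 99.5
s 90 u 171.7 179.0 v 88.6 93.7
w 0 u 230.0 269.3 v 176.1 213.7
w 8 u 222.7 276.7 v 171.7 223.2
w 80 u 211.8 287.6 v 199.1 268.8
w 90 u 231.5 268.0 v 226.0 259.2
```

View pics/s17.png

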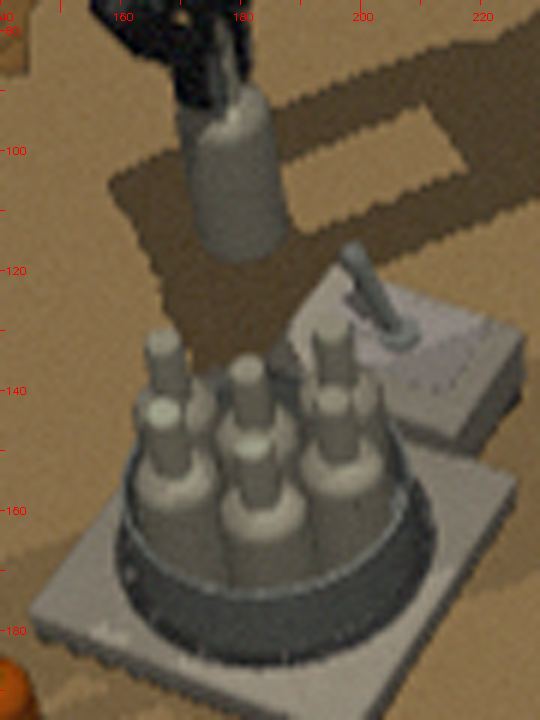

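View pics/w17.png

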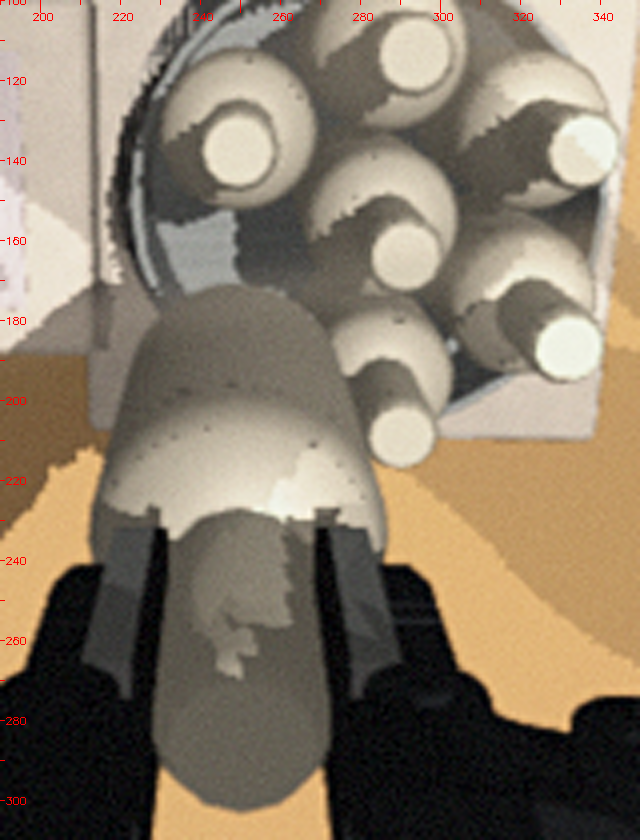

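```bash
python3 - <<'E'
from h import *
w=load('w17')
d={n:atz(w,p,164) for n,p in dict(B=(248.7,137.5),mid=(291,164),p0=(290.5,209),p180=(293.3,113),A=(335.5,137.5),p60=(332,187)).items()}
b=np.array([534.2,-260.2,164])-d['B']; print('bias',b)
for k in d: print(k,d[k].round(1),(d[k]+b).round(1))
m=d['mid']; B=d['B'];p0=d['p0']
for k in 'B p0 p180 A p60'.split(): v=d[k]-m;print(k,np.hypot(*v[:2]).round(1),np.degrees(np.arctan2(v[1],v[0])).round(1))
E
```

```text
bias [1.99156664 0.17979636 0.        ]
B [ 532.2 -260.4  164. ] [ 534.2 -260.2  164. ]
mid [ 576.8 -277.6  164. ] [ 578.8 -277.4  164. ]
p0 [ 586.6 -322.5  164. ] [ 588.6 -322.3  164. ]
p180 [ 568.3 -231.   164. ] [ 570.3 -230.8  164. ]
A [ 612.2 -245.3  164. ] [ 614.2 -245.1  164. ]
p60 [ 621.6 -292.5  164. ] [ 623.6 -292.3  164. ]
B 47.8 158.9
p0 45.9 -77.7
p180 47.4 100.4
A 47.9 42.4
p60 47.2 -18.4
```

```bash
python3 -m creep '[[0,0,0,-3.5,1,20,1],[0,0,0,-1,0,28,1],[0,0,0,0,0,28,1],[0,0,0,0,0,18,1],[0,0,0,0,0,6,1],[0,0,0,0,0,0,1]]'
python3 - <<'E'
from h import *
delta([543.2,-306.8,303.2],1.755,0)
E
```

```text
clock: 26.4
eef_pos: [544.1, -302.7, 377.8]
tcp_rot: [3.132, 0.005, 1.762]
contact_force: [-0.6, -0.4, -0.1]
opening: 0.222
26.4 [ 544.1 -302.7  377.8] [3.132 0.005 1.762] op 0.222 F [-0.6 -0.4 -0.1] q [-0.51  0.37  1.67  0.    1.09 -0.7 ]
{'shift': [-3.4, -2.3, 74.6], 'rot': [0.0093, 0.0054, 0.0075]}
```

```bash
python3 -m creep '[[0.009,0.005,0.007,-3.4,-2.2,2,1],[0,0,0,0,0,2,1],[0,0,0,0,0,0,1]]'
python3 -m creep '[[0.001,0,0,0,0,9,1],[0.001,0,0,0,0,9,1],[0,0,0,0,0,8,1],[0,0,0,0,0,3,1]]'
python3 - <<'E'
from h import *
delta([543.2,-306.8,303.2],1.755,0)
E
```

```text
clock: 26.65
eef_pos: [543.1, -306.3, 376.5]
tcp_rot: [3.14, 0.002, 1.756]
contact_force: [-0.1, 0.0, -0.9]
opening: 0.225
clock: 26.98
eef_pos: [544.1, -307.1, 348.6]
tcp_rot: [3.137, 0.006, 1.756]
contact_force: [-0.3, 0.6, -0.6]
opening: 0.221
26.9833 [ 544.1 -307.1  348.6] [3.137 0.006 1.756] op 0.221 F [-0.3  0.6 -0.6] q [-0.52  0.41  1.69 -0.    1.04 -0.7 ]
{'shift': [0.7, -1.1, 45.4], 'rot': [0.0045, 0.0059, 0.0007]}
```

```bash
python3 -m creep '[[0.004,0.006,0,0.6,-1,7,1],[0,0,0,0,0,8,1],[0,0,0,0,0,8,1]]'
python3 - <<'E'
from h import *
delta([543.2,-306.8,303.2],1.755,0)
E
```

```text
clock: 27.23
eef_pos: [543.1, -306.8, 323.8]
tcp_rot: [3.141, -0.0, 1.756]
contact_force: [0.1, -0.2, -1.7]
opening: 0.22
27.2333 [ 543.1 -306.8  323.8] [ 3.141 -0.     1.756] op 0.22 F [ 0.1 -0.2 -1.7] q [-0.52  0.43  1.71  0.    1.   -0.7 ]
{'shift': [-0.1, 0.1, 20.6], 'rot': [0.0006, -0.0003, 0.0007]}
```

```bash
python3 -m creep '[[0,0,0,0,0,6,1],[0,0,0,0,0,6,1],[0,0,0,0,0,4,1]]'
python3 -m creep '[[0,0,0,0,0,2,1],[0,0,0,0,0,1.5,1]]'
python3 -m creep '[[0,0,0,0,0,1.5,1]]'
```

```text
clock: 27.48
eef_pos: [542.6, -306.5, 304.3]
tcp_rot: [-3.14, -0.002, 1.756]
contact_force: [-0.1, 0.4, -0.8]
opening: 0.222
clock: 27.65
eef_pos: [543.0, -306.8, 301.5]
tcp_rot: [-3.141, -0.001, 1.756]
contact_force: [-7.1, 2.7, 30.7]
opening: 0.227
clock: 27.73
eef_pos: [543.1, -307.0, 301.7]
tcp_rot: [-3.141, -0.001, 1.756]
contact_force: [-4.5, 2.3, 14.0]
opening: 0.226
```

```bash
python3 -m creep '[[0,0,0,0,0,-0.5,0.72],[0,0,0,0,0,0,0.64],[0,0,0,0,0,0,0.64],[0,0,0,0,0,0,0.64]]'
python3 -m creep '[[0,0,0,0,0,-6,0.64],[0,0,0,0,0,-10,0.64],[0,0,0,0,0,-15,0.64],[0,0,0,0,0,-25,0.64],[0,0,0,0,0,-30,0.64],[0,0,0,0,0,-35,0.64],[0,0,0,0,0,-25,0.64],[0,0,0,0,0,0,0.64]]'
python3 - <<'E'
from h import *
s=save('scene','s18');w=save('wrist','w18');delta()
crop(s,140,75,230,195,6,'pics/s18.png');cv2.imwrite('pics/w18.png',w['color'][:,:,::-1])
crop(w,100,90,360,260,3,'pics/w18b.png')
E
```

```text
clock: 28.07
eef_pos: [543.8, -307.5, 303.9]
tcp_rot: [3.14, 0.002, 1.756]
contact_force: [0.0, 0.3, -0.1]
opening: 0.366
clock: 28.73
eef_pos: [542.9, -306.8, 458.8]
tcp_rot: [-3.14, -0.001, 1.756]
contact_force: [1.0, -0.4, -0.4]
opening: 0.363
28.8333 [ 542.3 -306.4  454.5] [-3.137 -0.004  1.756] op 0.363 F [-0.9  0.  -0.4] q [-0.52  0.31  1.58  0.    1.26 -0.7 ]
{}
```

View pics/s18.png

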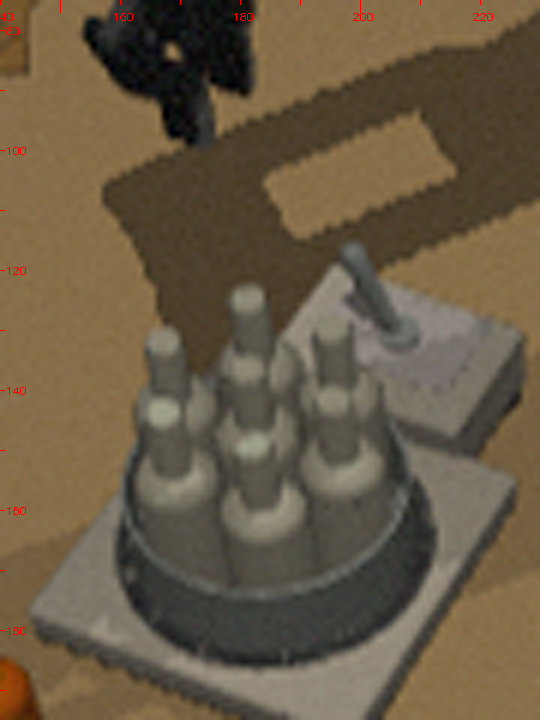

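View pics/w18b.png

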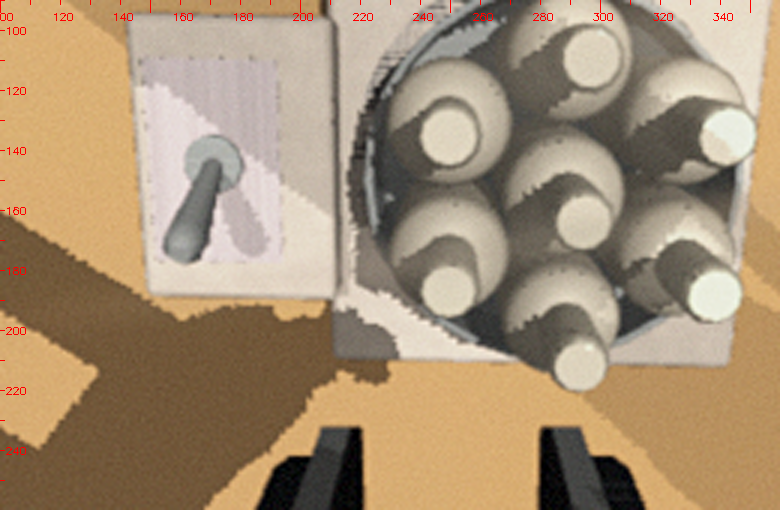

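All seven bottles stand in the pan, one in the middle and six around it. In the wrist crop the toggle pivot is at (170,145) and its tip at (162,170). I'll cross-check its tip and pivot from this view, then push it with closed fingers toward the warmer's +y.

```bash
python3 - <<'E'
from h import *
w=load('w18');s=load('s18')
print('tip',tri((w,(161,171.5)),(s,(198,117.5))),'piv',atz(w,(171,144),52))
print('tip w @102',atz(w,(161,171.5),102))
delta([452.7,-365.9,400],1.755,0)
E
```

```text
tip (array([ 442.61046629, -323.60964611,   99.25812293]), [np.float64(0.7295758105099681), np.float64(0.7295758105098894)]) piv [ 439.39271528 -299.37721571   52.        ]
tip w @102 [ 443.80890135 -323.42430727  102.        ]
28.8333 [ 542.3 -306.4  454.5] [-3.137 -0.004  1.756] op 0.363 F [-0.9  0.  -0.4] q [-0.52  0.31  1.58  0.    1.26 -0.7 ]
{'shift': [-42.2, -98.7, 54.8], 'rot': [-0.0046, -0.0039, 0.0011]}
```

```bash
python3 -m creep '[[-0.004,-0.004,0.001,-10,-25,0,1],[0,0,0,-11,-25,10,1],[0,0,0,-11,-25,20,1],[0,0,0,-10,-22,24,1],[0,0,0,0,0,0,1]]'
python3 -c "
from h import *
delta([452.3,-365,262],1.755,0)"
```

```text
clock: 29.25
eef_pos: [451.2, -364.9, 394.7]
tcp_rot: [-3.138, -0.004, 1.76]
contact_force: [-0.3, 0.9, -1.5]
opening: 0.002
29.25 [ 451.2 -364.9  394.7] [-3.138 -0.004  1.76 ] op 0.002 F [-0.3  0.9 -1.5] q [-0.68  0.3   1.74 -0.    1.11 -0.87]
{'shift': [-0.8, 1.5, 132.7], 'rot': [-0.0031, -0.0036, 0.0045]}
```

```bash
python3 -m creep '[[-0.003,-0.003,0.004,-0.8,1.5,28,1],[0,0,0,0,0,30,1],[0,0,0,0,0,30,1],[0,0,0,0,0,22,1],[0,0,0,0,0,10,1],[0,0,0,0,0,2,1]]'
python3 -c "
from h import *
delta([452.3,-365,262],1.755,0)
s=save('scene','s19');crop(s,140,60,240,165,6,'pics/s19.png')"
```

```text
clock: 29.75
eef_pos: [450.3, -364.0, 264.0]
tcp_rot: [-3.137, -0.007, 1.751]
contact_force: [-0.0, -0.3, 0.5]
opening: 0.002
29.75 [ 450.3 -364.   264. ] [-3.137 -0.007  1.751] op 0.002 F [-0.  -0.3  0.5] q [-0.68  0.45  1.84  0.    0.85 -0.86]
{'shift': [-1.3, 1.8, 2.0], 'rot': [-0.0044, -0.0069, -0.0041]}
```

View pics/s19.png

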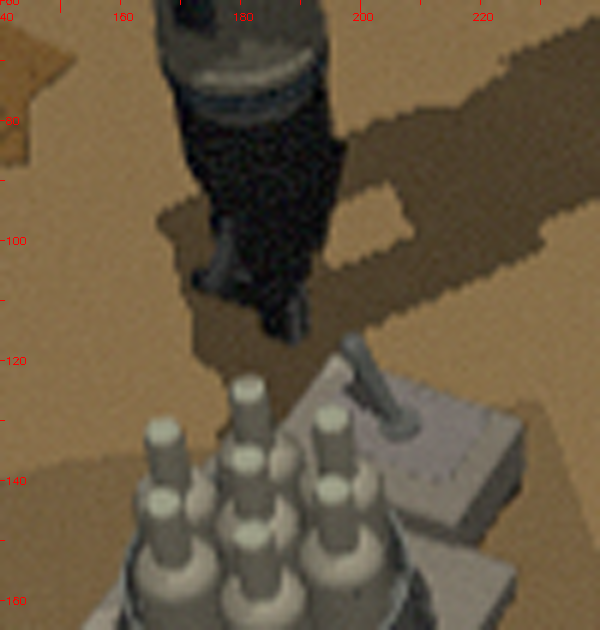

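The closed fingertips at (188,115) stand beside the bat tip at (199,117), on its −y side. I'll push in tool +x.

```bash
python3 -m creep '[[-0.004,-0.007,-0.004,6,1.5,1,1],[0,0,0,7,0,0.5,1],[0,0,0,7,0,0.5,1],[0,0,0,7,0,0.5,1]]'
python3 -m creep '[[0,0,0,7,0,0.5,1],[0,0,0,7,0,0.5,1],[0,0,0,6,0,0,1]]'
python3 -c "
from h import *
delta([440.9,-305,262],1.755,0)
s=save('scene','s20');crop(s,140,60,240,165,6,'pics/s20.png')"
```

```text
clock: 30.13
eef_pos: [448.6, -336.7, 265.3]
tcp_rot: [3.138, 0.005, 1.755]
contact_force: [-0.6, -1.8, 2.0]
opening: -0.001
clock: 30.38
eef_pos: [445.2, -314.8, 266.8]
tcp_rot: [3.134, 0.009, 1.756]
contact_force: [-0.2, -1.0, -0.1]
opening: -0.002
30.3833 [ 445.2 -314.8  266.8] [3.134 0.009 1.756] op -0.002 F [-0.2 -1.  -0.1] q [-0.62  0.4   1.92 -0.    0.81 -0.8 ]
{'shift': [10.5, -2.5, 4.7], 'rot': [0.0072, 0.0092, 0.0007]}
```

View pics/s20.png

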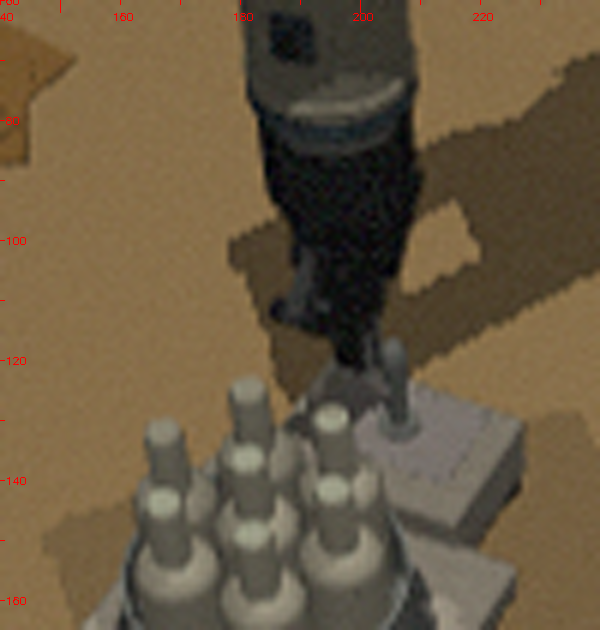

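The bat is now about upright at (205,118). I'll push about 14 mm further.

```bash
python3 -m creep '[[0.007,0.008,0,7,-1,2,1],[0,0,0,7,0,1,1],[0,0,0,2,0,0,1]]'
python3 -c "
from h import *
delta()
s=save('scene','s21');crop(s,140,60,240,165,6,'pics/s21.png')"
```

```text
clock: 30.68
eef_pos: [440.5, -296.6, 263.5]
tcp_rot: [-3.141, -0.0, 1.756]
contact_force: [0.9, -7.4, -1.9]
opening: -0.0
30.6833 [ 440.5 -296.6  263.5] [-3.141 -0.     1.756] op -0.0 F [ 0.9 -7.4 -1.9] q [-0.6   0.39  1.95 -0.    0.8  -0.78]
{}
```

View pics/s21.png

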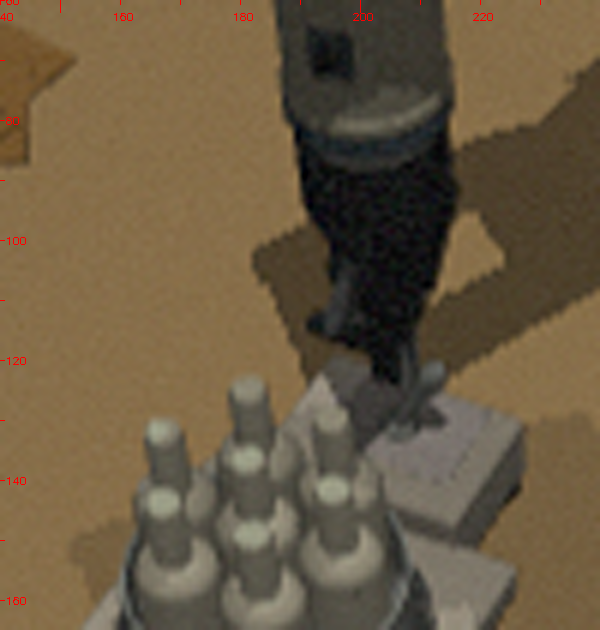

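It's over to the on side, at the stop (7 N). I'll back off and then raise.

```bash
python3 -m creep '[[0,0,0,-8,0,0,1],[0,0,0,-15,0,0,1],[0,0,0,-20,0,0,1],[0,0,0,-10,0,-10,1],[0,0,0,-5,0,-30,1],[0,0,0,0,0,-35,1],[0,0,0,0,0,-35,1],[0,0,0,0,-20,-30,1],[0,0,0,0,0,-10,1],[0,0,0,0,0,0,1]]'
python3 - <<'E'
from h import *
delta()
s=save('scene','s22');t=save('top','t22');crop(s,130,60,250,195,5,'pics/s22.png');cv2.imwrite('pics/s22f.png',s['color'][:,:,::-1]);cv2.imwrite('pics/t22f.png',t['color'][:,:,::-1])
t0=load('top0')
d=np.abs(s['color'].astype(int)-load('scene0')['color']).sum(2)
print(sense()['qvel'].round(3))
E
```

```text
clock: 31.57
eef_pos: [432.8, -371.7, 418.4]
tcp_rot: [-3.138, -0.002, 1.754]
contact_force: [0.8, -0.4, -0.7]
opening: 0.001
31.5667 [ 432.8 -371.7  418.4] [-3.138e+00 -2.000e-03  1.754e+00] op 0.001 F [ 0.8 -0.4 -0.7] q [-0.71  0.26  1.74 -0.    1.15 -0.89]
{}
[ 0.013  0.026  0.036  0.004 -0.007  0.006]
```

View pics/s22.png

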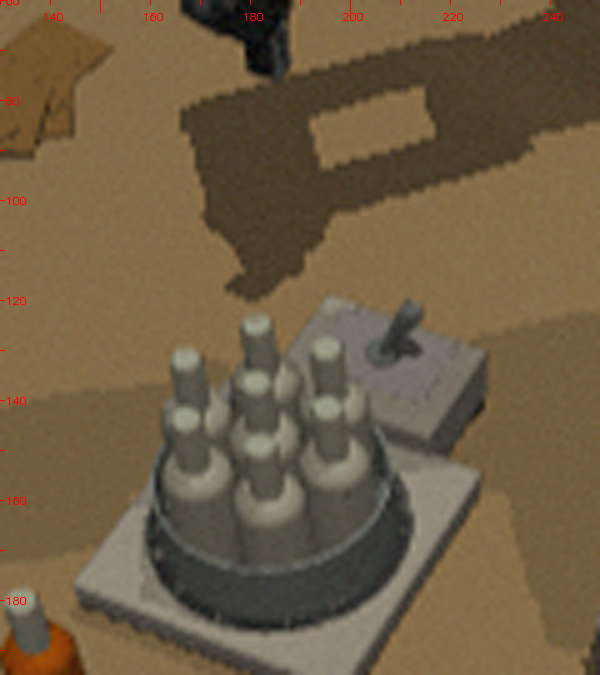

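View pics/s22f.png

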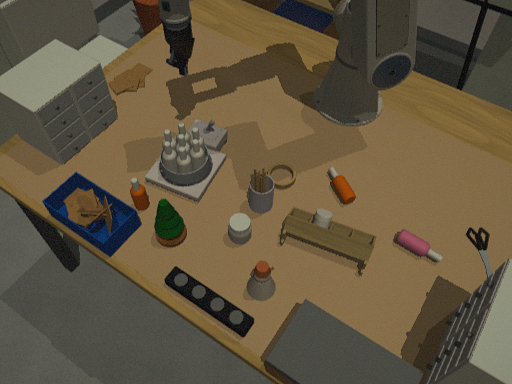

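View pics/t22f.png

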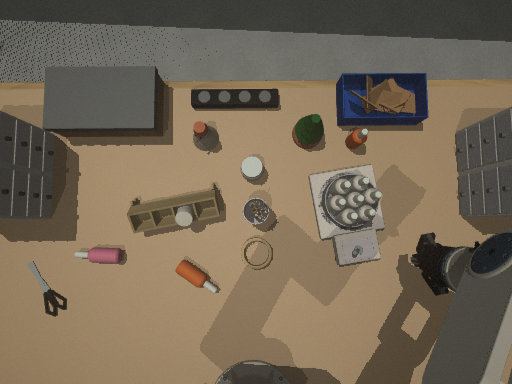

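The top and scene views show seven upright caps in the pan, the toggle leaning to +y, the jar still in its pocket at (184,217 top), and the bystanders unmoved. One last check of the cap heights before handing in.

```bash
python3 - <<'E'
from h import *
t=load('t22');crop(t,315,170,390,270,6,'pics/t22c.png')
E
```

```text
(no output)
```

View pics/t22c.png

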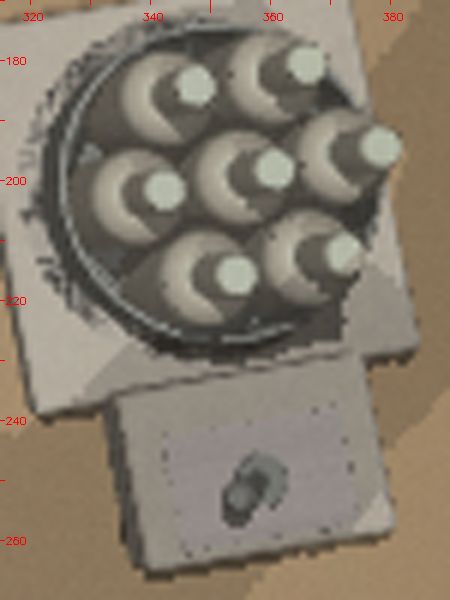

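```bash
python3 - <<'E'
from h import *
t=load('t22');s=load('s22')
for n,a,b in (('A',(181.5,149),(347.5,184.3)),('B',(195,129.7),(354.5,215.5)),('C',(181,124.5),(372,212.2)),('mid',(181,136.7),(360.5,198))):
    print(n,*[np.round(v,1) for v in tri((s,a),(t,b))])
print(sense()['contact_force'].round(1)); job.sign_off()
E
```

```text
A [ 612.8 -243.2  163.5] [0.5 0.5]
B [ 533.4 -257.5  164.6] [1.2 1.2]
C [ 541.8 -302.   166.6] [0.2 0.2]
mid [ 577.5 -274.4  163.6] [1. 1.]
[ 0.4 -0.8 -0.3]
the job is handed in; nothing more can be done
```

I moved the three off-white nozzle bottles from the rack into the pan's three empty places and flipped the toggle to the warmer's +y side. The job was handed in at about 31.7 s of the 72 s allowed. Each bottle was lowered to floor contact before release.

**Last checks**
- **Bottles:** the new cap tops measured z = 163.5, 164.6 and 166.6 mm, against about 164 mm expected. They are 45–47 mm from the middle bottle, and all seven look upright.
- **Toggle:** it leans to the +y side in both views. I did not measure its angle, but it was pushed to its stop.
- **Everything else:** the jar is still in its pocket, the bystanders look unmoved, and the arm is clear with no load on it.

**What disagreed**
- The scene and top cameras differed from the arm's own position by about 2–3 mm in y. I corrected for this while placing the bottles.
- The first bottle brushed the pan wall with about 4 N on the way in. I shifted it inward and it went down freely.
- The third bottle's cap reads 2–3 mm high, which is within measurement error. Its floor contact came 1.5 mm lower than I had predicted.

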